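Swap two well plates and cover them

TASK

The blue and the yellow well plate lie on each other's mats: swap them, using the grey mat as a free spot if you like, so that each lies centred and square on the mat of its own colour. Then put on each plate the cover of its colour, cut corners over cut corners, so that it drops fully home. Keep plates and covers upright throughout, and leave the mouse, the vial and the USB stick where they are.

Things in the scene. Friction and masses are not known exactly. Their poses are not given: they have to be found in the camera images.
- mat_blue: Blue plastic mat fixed to the desk, 100 x 72 x 5 mm (x, y, z), a thin dark line drawn near its edge. Origin: centre of its underside, so its top is 5 mm above it. x runs along its length (within 0.4 rad of world x), z up.
- mat_yellow: Yellow plastic mat fixed to the desk, 100 x 72 x 5 mm (x, y, z), a thin dark line drawn near its edge. Origin: centre of its underside, so its top is 5 mm above it. x runs along its length (within 0.4 rad of world x), z up.
- mat_grey: Grey plastic mat fixed to the desk, 100 x 72 x 5 mm (x, y, z), a thin dark line drawn near its edge; empty at the start, a free spot to park a plate on. Origin: centre of its underside, so its top is 5 mm above it. x runs along its length (within 0.4 rad of world x), z up.
- plate_blue: Loose plate, 88 x 60 x 20 mm: blue skirt 9 mm high, then a white body 78 x 50 mm (top 3 mm: 1 mm slimmer all round) with dark round wells ringed blue. Both corners at its +x end (away from the robot) are cut 15 mm at 45 degrees. Starts on the yellow mat, within 6 mm, 0.08 rad of square. Origin: underside centre; x along its length, z up. Grip the skirt across its 60 mm width, 20 to 40 N.
- plate_yellow: Loose plate, 88 x 60 x 20 mm: yellow skirt 9 mm high, then a white body 78 x 50 mm (top 3 mm: 1 mm slimmer all round) with dark round wells ringed yellow. Both corners at its +x end (away from the robot) are cut 15 mm at 45 degrees. Starts on the blue mat, within 6 mm, 0.08 rad of square. Origin: underside centre; x along its length, z up. Grip the skirt across its 60 mm width, 20 to 40 N.
- cover_blue: Loose blue cover, white label, 88 x 60 x 14 mm, open below, flat on the desk: 3 mm walls, cavity 82 x 54, 9 deep. Both corners at its +x end (away from the robot) cut 15 mm at 45 degrees. Fits a plate's white body with 2 mm play, cut corners over cut corners: underside then 11 mm above the plate's. Origin: underside centre; x along length. Grip the 60 mm width.
- cover_yellow: Loose yellow cover, white label, 88 x 60 x 14 mm, open below, flat on the desk: 3 mm walls, cavity 82 x 54, 9 deep. Both corners at its +x end (away from the robot) cut 15 mm at 45 degrees. Fits a plate's white body with 2 mm play, cut corners over cut corners: underside then 11 mm above the plate's. Origin: underside centre; x along length. Grip the 60 mm width.
- mouse: Black computer mouse, 109 x 60 x 38 mm, loose, among the mats and covers; to be left alone. Origin: centre of its underside.
- vial: Small glass vial with a green cap, 25 mm across, 58 mm tall, standing loose to the left of the work; to be left alone. Origin: centre of its underside.
- usb_stick: Red USB stick, 52 x 18 x 8 mm, lying loose to the right of the work; to be left alone. Origin: centre of its underside.
Not all that is in view belongs to the job. Of the things like the mat_yellow, leave any that is pink; of the rest the larger one is meant.

How it is judged (in metres and radians):
At the end, for the whole second after the job is handed in: Each plate flat on the mat of its colour (centres within 12 mm, lengths within 0.2 rad, either way round), the cover of that colour seated on it (centres within 6 mm, 0.15 rad, underside 8 to 13.5 mm above the plate's underside, level); all four released and at rest (horizontal distance between plate_blue and mat_blue below 0.012 m and angle between the x axis of plate_blue and the x axis of mat_blue, either way round below 0.2 rad and z of plate_blue in the frame of mat_blue between 0.002 and 0.008 m and angle between each of plate_blue, plate_yellow's own z axis and vertical below 0.08 rad and horizontal distance between plate_yellow and mat_yellow below 0.012 m and angle between the x axis of plate_yellow and the x axis of mat_yellow, either way round below 0.2 rad and z of plate_yellow in the frame of mat_yellow between 0.002 and 0.008 m and horizontal distance between cover_blue and plate_blue below 0.006 m and z of cover_blue in the frame of plate_blue between 0.008 and 0.0135 m and angle between the x axis of cover_blue and the x axis of plate_blue, either way round below 0.15 rad and angle between each of cover_blue, cover_yellow's own z axis and vertical below 0.1 rad and horizontal distance between cover_yellow and plate_yellow below 0.006 m and z of cover_yellow in the frame of plate_yellow between 0.008 and 0.0135 m and angle between the x axis of cover_yellow and the x axis of plate_yellow, either way round below 0.15 rad and linear speed of each of plate_blue, plate_yellow, cover_blue, cover_yellow below 0.02 m/s); the robot touches nothing.
It fails at once if the mouse was moved more than 2 cm (distance of mouse from where it was at the start of the episode above 0.02 m).
It fails at once if the vial was moved more than 2 cm (distance of vial from where it was at the start of the episode above 0.02 m).
It fails at once if the usb stick was moved more than 2 cm (distance of usb_stick from where it was at the start of the episode above 0.02 m).
It fails at once if a plate or a cover was tipped more than 0.6 rad (angle between any of plate_blue, plate_yellow, cover_blue, cover_yellow's own z axis and vertical above 0.6 rad).
It also fails if it takes over 109 s, if anything falls off the work surface, if the arm or the gripper's body presses on something with over 40 N, if the wrist force passes 120 N, or if a joint passes its speed limit or range.

ROBOT

A 7-joint arm with a two-finger parallel gripper is mounted at the origin on a cart in front of the work surface, level with it; the furniture and walls round the work are solid. World frame = base frame: x ahead of the robot, y to its left, z up, the work surface at z = 0. Lengths are in m, angles in degrees, forces in N, time in s.
With the tool pointing down it reaches from about 0.4 to 0.85 m from the base axis. Payload 4.5 kg.
Tool frame: the origin (TCP) lies where the fingers leave the gripper's body, on its centre line; the fingertips stand 64 mm ahead of it and the grasp point (between the pads) lies 45 mm ahead of it (ctrl.nose_length is the distance from the TCP to the fingertips, in m); z points along the fingers, y is the line along which they close (so a half turn about z gives the same grasp; the last joint's range is limited). The gripper opens to 88 mm and grips with 3 to 60 N. Pads are 18 mm wide; open, the fingers measure 123 mm over their backs; the gripper's body (75 mm by 187 mm) begins 45 mm behind the grasp point.
Start: joints at [77.968, 39.483, -11.15, 89.685, 9.013, 51.709, -12.324], TCP at [0.151, -0.607, 0.303] pointing down, gripper open.
Joint ranges: [-172.22, 172.22], [-26.19, 119.32], [-84.43, 86.54], [7.71, 146.69], [-57.33, 237.33], [2.42, 119.75], [-152.13, 152.13]. Speed limits (degrees/s): [147.25, 147.25, 180, 180, 180, 180, 180].

INTERFACE

Orientations are given as a 3x3 rotation matrix whose columns are the frame's x, y, z axes.
In Python, from station import monitor, cams, job, ctrl gives the robot as it stands.
- The arm moves only by the shell command python3 -m creep 'ROWS' [FORCE]. ROWS is JSON, a list of rows, each an object of numbers: "dx", "dy", "dz": the shift along the tool's x, y, z in cm; "ax", "ay", "az": the turn, a rotation vector about the tool's x, y, z in degrees; "gripper": the opening, from -1 (shut) to 1 (fully open), so that 0 is half open. In form: [{"dx": .., "dy": .., "dz": .., "ax": .., "ay": .., "az": .., "gripper": ..}, ...]. A call has 1 to 5 rows; each row is the pose to reach, as a shift and turn from the pose commanded when the call began, along the tool's axes at that moment; what a row does not reach only later rows make up. A row lasts 1/12 s, in which the tool goes at most 41.7 mm and 7.16 degrees, less where a joint would pass 70% of its speed; a pose out of reach is approached as far as the arm can. A call with a gripper value outside its range is refused whole. The fingers move at their own pace and stop on an object; FORCE is the grip in N (left out, the last holds). Time passes only in rows, so rows that repeat a pose let the fingers close. It gives the time, the measured TCP pose, the force, the opening and the grip force at its end, in the units of the state.
- monitor.read_state(): the state, without advancing time (a new reading comes with each control period).
- cams.grab_frame(name): name is "side" or "top"; returns (picture, depth): 384x512x3 uint8, red, green, blue; 384x512 float32, m along the optical axis (not along the pixel's ray), 0 where there is no reading.
- cams.camera_info(name): a dict with "K" (3x3 intrinsics, pixels), "eye" and "attitude" of the camera in the world. Camera axes: x right, y down, z forward; pixel columns grow to the right and rows downward; lengths in m; the calibration is good to about 2 mm. A picture is of the moment at which its call begins. camera_info takes no time and is no camera call.
- job.hand_in(): hands the job in; it is judged then, once.
The state is a dict: "clock": time; "joint_positions": joint angles; "joint_velocities": joint speeds; "joint_efforts": joint torques, N m; "ee_pos": TCP position; "orientation": TCP orientation; "wrist_force": force on the tool from outside, world axes, zero at the start; "torque": the same for the moment, N m; "width": finger opening in m; "gripper_force": force on a finger pad.
Only numpy, scipy, OpenCV 4.12 (cv2) and the standard library are available. Lean on these libraries where they do the work, as an engineer would, in place of code of your own. Each camera call takes 0.05 s, during which the arm holds its last target. There are 200 camera calls.

## Working session

There is one attempt and no reset: what is moved stays moved. The work goes in short steps, Python scripts to look and compute and a shell command to move; the robot and the scene stay as the last step left them, time stands still between calls to the robot, and variables do not carry over. Pictures are saved under pics/ and viewed, at most 14 in all, crops included, and the job is handed in when it is done.

```bash
mkdir -p pics; ls; python3 - <<'E'
from station import monitor,cams,job,ctrl
import cv2,numpy as np
for n in("top","side"):
    p,d=cams.grab_frame(n); i=cams.camera_info(n)
    print(n,i); cv2.imwrite(f"pics/{n}0.png",p[:,:,::-1]); np.save(f"{n}0.npy",d)
s=monitor.read_state(); print(s)
E
```

```text
pics
top {'K': array([[427.8779504 ,   0.        , 256.4257201 ],
       [  0.        , 427.8779504 , 187.04407071],
       [  0.        ,   0.        ,   1.        ]]), 'eye': array([0.39133534, 0.01909015, 1.50238921]), 'attitude': array([[ 0.02604128, -0.99575068,  0.08833135],
       [-0.99953714, -0.02454602,  0.01797225],
       [-0.0157277 , -0.08875849, -0.995929  ]])}
side {'K': array([[391.4795959 ,   0.        , 246.44147406],
       [  0.        , 391.4795959 , 187.80147767],
       [  0.        ,   0.        ,   1.        ]]), 'eye': array([ 0.56820322, -0.94481258,  0.4962979 ]), 'attitude': array([[ 0.9990831 , -0.00269366, -0.04272821],
       [ 0.0380202 , -0.40300962,  0.91440566],
       [-0.01968298, -0.91519178, -0.40253769]])}
{'clock': 0.1, 'joint_positions': array([ 77.96667676,  39.5284879 , -11.14704535,  89.73850996,
         9.01292385,  51.70989733, -12.32444691]), 'joint_velocities': array([-0.00185353, -0.10301781, -0.14793407, -0.17119846, -0.0667237 ,
        0.04768532,  0.12228487]), 'joint_efforts': array([-2.93255398e-03, -5.28503537e+01, -1.27141893e+00, -1.53837490e+01,
       -5.25713246e-02,  1.98105758e-03,  6.24934933e-05]), 'ee_pos': array([ 0.15075082, -0.60606994,  0.30199165]), 'orientation': array([[ 9.70398048e-01,  2.41510614e-01, -5.01231827e-04],
       [ 2.41511111e-01, -9.70396770e-01,  1.57882533e-03],
       [-1.05090671e-04, -1.65314207e-03, -9.99998628e-01]]), 'wrist_force': array([-0.16885998, -0.60386191,  0.52484049]), 'torque': array([-0.02952294,  0.00338804, -0.01647595]), 'gripper_force': 0.0, 'width': 0.08831221617626062}
```

View pics/top0.png

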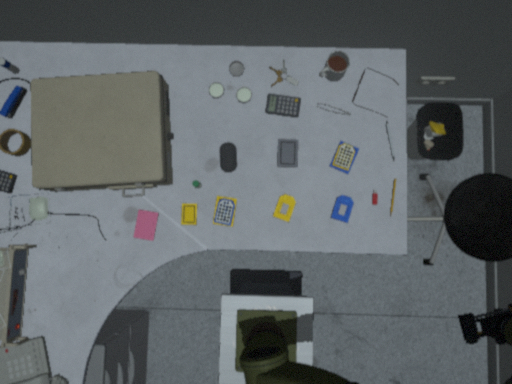

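View pics/side0.png

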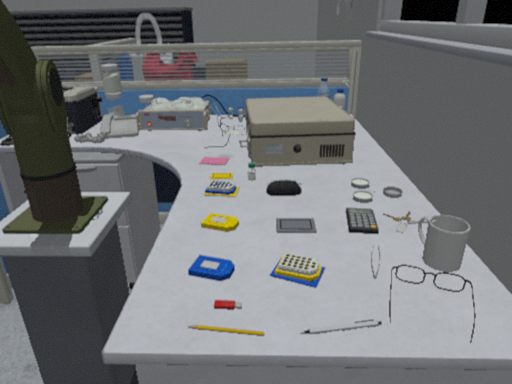

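Top view: the candidates for the yellow mat are the pink sheet (147,224), the small yellow sheet (190,214) and the yellow sheet under the blue-ringed plate (225,211). The last fits, since it is yellow, the larger of the two and carries plate_blue. The other things are:
- yellow cover (285,208)
- blue cover (343,208)
- grey mat (288,152)
- blue mat with plate_yellow (344,157)
- mouse (228,157)
- vial (197,184)
- USB stick (375,198)

Next I measure these and confirm the mat choice in a crop.

```bash
cat > v.py <<'E'
import cv2,numpy as np
from station import monitor,cams
U=4
def grab(n,k=3):
    f=[cams.grab_frame(n)[0].astype(np.float32) for _ in range(k)]
    return np.mean(f,0)
def cast(n,uv,z):
    i=cams.camera_info(n); uv=np.asarray(uv,float).reshape(-1,2)
    r=np.c_[uv,np.ones(len(uv))]@np.linalg.inv(i["K"]).T@np.asarray(i["attitude"]).T
    e=i["eye"]; return (e+r*((z-e[2])/r[:,2])[:,None])[:,:2]
def project(n,P):
    i=cams.camera_info(n); c=(np.atleast_2d(P)-i["eye"])@np.asarray(i["attitude"])
    q=c@i["K"].T; return q[:,:2]/q[:,2:]
def mask(crop,col):
    h=cv2.cvtColor(np.clip(crop,0,255).astype(np.uint8),cv2.COLOR_RGB2HSV).astype(int)
    H,S,V=h[...,0],h[...,1],h[...,2]
    if col=="yellow": return ((H>15)&(H<36)&(S>110)&(V>60)).astype(np.uint8)
    if col=="blue": return ((H>98)&(H<128)&(S>85)).astype(np.uint8)
    if col=="grey": return (V<105).astype(np.uint8)
def fit(n,im,box,col,z,one=True,out=None):
    """hull of the colour in box (u0,v0,u1,v1), cast at height z: centroid, rect (mm)"""
    u0,v0,u1,v1=box
    c=cv2.resize(im[v0:v1,u0:u1],None,fx=U,fy=U,interpolation=cv2.INTER_CUBIC)
    m=mask(c,col); cs,_=cv2.findContours(m,cv2.RETR_EXTERNAL,cv2.CHAIN_APPROX_NONE)
    cs=[k for k in cs if cv2.contourArea(k)>(40 if not one else 150)]
    if one: cs=[max(cs,key=cv2.contourArea)]
    p=np.vstack(cs)[:,0].astype(float)
    uv=(p+.5)/U-.5+[u0,v0]
    w=(cast(n,uv,z)*1000).astype(np.float32)
    hull=cv2.convexHull(w); M=cv2.moments(hull)
    ce=np.array([M["m10"],M["m01"]])/M["m00"]
    (rc),(a,b),t=cv2.minAreaRect(hull)
    if a<b: t+=90
    t=(t+90)%180-90
    t2=.5*np.degrees(np.arctan2(2*M["mu11"],M["mu20"]-M["mu02"]))
    return dict(cen=ce.round(1),rect=np.round(rc,1),dims=np.round(sorted((a,b)),1),yaw=round(t,1),yaw2=round(t2,1),area=round(M["m00"]))
E
cat > m0.py <<'E'
from v import *
im=grab("top",5); np.save("top_a.npy",im)
for k,b,c,z,o in [("mat_yellow",(206,190,245,230),"yellow",.0025,0),("plate_blue",(206,190,245,230),"blue",.0095,0),
 ("mat_blue",(322,132,368,182),"blue",.0025,0),("plate_yellow",(322,132,368,182),"yellow",.0095,0),
 ("cover_yellow",(268,188,304,228),"yellow",.007,1),("cover_blue",(325,188,362,228),"blue",.007,1),("mat_grey",(270,132,306,172),"grey",.0025,1),
 ("decoy",(176,195,204,232),"yellow",.0025,1)]:
    print(k,fit("top",im,b,c,z,o))
g=im[120:235,170:390]; cv2.imwrite("pics/crop1.png",cv2.resize(np.clip(g*1.3,0,255)[:,:,::-1],None,fx=3.6,fy=3.6,interpolation=cv2.INTER_CUBIC))
for z in (0,.058): print("vial/usb/mouse",cast("top",[[197,184],[375,198],[228,157]],z).round(3).tolist())
E
python3 m0.py
```

```text
mat_yellow {'cen': array([447.9, 151.3]), 'rect': array([439. , 156.3]), 'dims': array([70. , 95.8]), 'yaw': -6.8, 'yaw2': np.float64(22.9), 'area': 5134}
plate_blue {'cen': array([432. , 133.4]), 'rect': array([431.3, 132.6]), 'dims': array([11.9, 81.7]), 'yaw': -7.6, 'yaw2': np.float64(-8.2), 'area': 796}
mat_blue {'cen': array([ 638.4, -259.8]), 'rect': array([ 638.6, -259.9]), 'dims': array([ 71.9, 100.5]), 'yaw': -23.2, 'yaw2': np.float64(-23.3), 'area': 7141}
plate_yellow {'cen': array([ 624.9, -241.8]), 'rect': array([ 624.6, -235.5]), 'dims': array([39.8, 80.1]), 'yaw': 23.2, 'yaw2': np.float64(20.1), 'area': 1775}
cover_yellow {'cen': array([455.4, -53.3]), 'rect': array([456.9, -53.8]), 'dims': array([58.6, 86.4]), 'yaw': -18.2, 'yaw2': np.float64(-18.5), 'area': 4790}
cover_blue {'cen': array([ 457.3, -254.7]), 'rect': array([ 459.1, -254.9]), 'dims': array([62.5, 89.5]), 'yaw': -16.0, 'yaw2': np.float64(-17.4), 'area': 5262}
mat_grey {'cen': array([648.6, -58.8]), 'rect': array([648.8, -58.4]), 'dims': array([70.5, 97.7]), 'yaw': 0.1, 'yaw2': np.float64(-1.1), 'area': 6635}
decoy {'cen': array([424.8, 281.5]), 'rect': array([424.7, 281.4]), 'dims': array([51.6, 72.1]), 'yaw': 0.4, 'yaw2': np.float64(0.2), 'area': 3662}
vial/usb/mouse [[0.53, 0.257], [0.496, -0.37], [0.629, 0.15]]
vial/usb/mouse [[0.525, 0.247], [0.492, -0.355], [0.62, 0.145]][ WARN:0@5.425] global loadsave.cpp:1063 imwrite_ Unsupported depth image for selected encoder is fallbacked to CV_8U.
```

View pics/crop1.png

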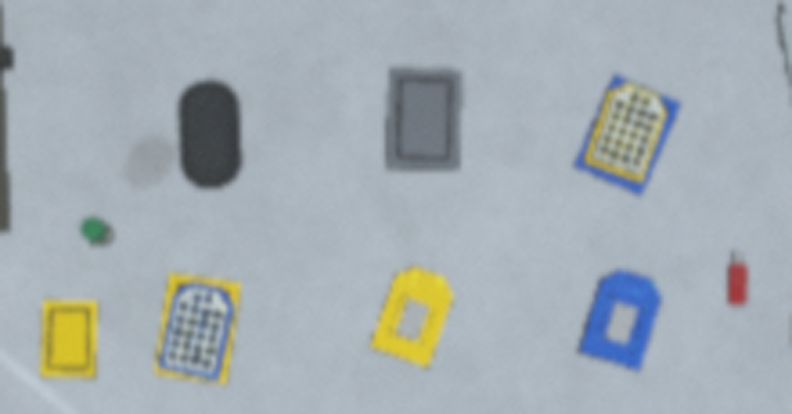

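The crop confirms it. The yellow mat meant is the one at top-view (225,211), under the blue-ringed plate; the one at (190,214) is smaller. All the cut corners point away from the robot. One refinement follows for the two plates and the yellow mat.

```bash
cat >> v.py <<'E'
def lab(c): return cv2.cvtColor(np.clip(c/255,0,1).astype(np.float32),cv2.COLOR_RGB2LAB)
def poly(n,m,box,z,amin):
    cs,_=cv2.findContours(m.astype(np.uint8),cv2.RETR_EXTERNAL,cv2.CHAIN_APPROX_NONE)
    cs=[k for k in cs if cv2.contourArea(k)>amin]
    uv=(np.vstack(cs)[:,0]+.5)/U-.5+np.array(box[:2])
    hull=cv2.convexHull((cast(n,uv,z)*1000).astype(np.float32)); M=cv2.moments(hull)
    rc,(a,b),t=cv2.minAreaRect(hull); t=((t+90 if a<b else t)+90)%180-90
    t2=.5*np.degrees(np.arctan2(2*M["mu11"],M["mu20"]-M["mu02"]))
    return "cen %.1f %.1f rect %.1f %.1f dims %.1f %.1f yaw %.1f %.1f area %.0f"%(M["m10"]/M["m00"],M["m01"]/M["m00"],*rc,*sorted((a,b)),t,t2,M["m00"])
def up(im,box): u0,v0,u1,v1=box; return cv2.resize(im[v0:v1,u0:u1],None,fx=U,fy=U,interpolation=cv2.INTER_CUBIC)
E
cat > m1.py <<'E'
from v import *
im=np.load("top_a.npy")
for nm,box,s in [("Ymat/blue plate",(206,190,243,230),1),("Bmat/yellow plate",(322,132,368,182),-1)]:
    L=lab(up(im,box)); desk=np.median(L[:8].reshape(-1,3),0); D=L-desk
    print(desk.round(1))
    for th in (12,18):
        m=np.linalg.norm(D,axis=2)>th
        print(nm,"mat",th,poly("top",m,box,.0025,200))
    b=D[...,2]*s   # >0 mat colour
    for th in (-8,-12,-16):
        print("  plate",th,poly("top",b<th,box,.0095,30))
    mm=cv2.morphologyEx((b>14).astype(np.uint8),cv2.MORPH_OPEN,np.ones((3,3)))
    # body+skirt = region not mat coloured inside outline
    hull=np.zeros_like(mm); cs,_=cv2.findContours((np.linalg.norm(D,axis=2)>15).astype(np.uint8),cv2.RETR_EXTERNAL,2)
    cv2.fillConvexPoly(hull,cv2.convexHull(np.vstack([c for c in cs if cv2.contourArea(c)>200])),1)
    hull=cv2.erode(hull,np.ones((9,9)))
E
python3 m1.py
```

```text
[57.3 -1.5 -4.4]
Ymat/blue plate mat 12 cen 438.4 156.2 rect 438.3 156.1 dims 76.1 104.0 yaw -6.5 -6.5 area 7787
Ymat/blue plate mat 18 cen 438.6 156.2 rect 438.4 156.3 dims 74.2 102.0 yaw -6.8 -6.5 area 7444
  plate -8 cen 434.6 155.0 rect 436.3 154.7 dims 57.0 83.9 yaw -12.0 -11.4 area 4496
  plate -12 cen 431.8 133.9 rect 431.6 133.0 dims 12.9 82.4 yaw -7.7 -8.1 area 886Traceback (most recent call last):
  File "m1.py", line 11, in <module>
    print("  plate",th,poly("top",b<th,box,.0095,30))
                       ~~~~^^^^^^^^^^^^^^^^^^^^^^^^^
  File "v.py", line 41, in poly
    uv=(np.vstack(cs)[:,0]+.5)/U-.5+np.array(box[:2])
        ~~~~~~~~~^^^^
    return _nx.concatenate(arrs, 0, dtype=dtype, casting=casting)
           ~~~~~~~~~~~~~~~^^^^^^^^^^^^^^^^^^^^^^^^^^^^^^^^^^^^^^^
ValueError: need at least one array to concatenate
```

```bash
cat > go.py <<'E'
# python3 go.py x y z yaw (mm, deg): how far to go from the measured pose, tool axes, cm/deg
import sys,numpy as np
from station import monitor
s=monitor.read_state(); R=s["orientation"]; p=s["ee_pos"]*1000
print("t %.2f tcp"%s["clock"],p.round(1),"yaw %.2f"%np.degrees(np.arctan2(R[1,0],R[0,0])),"tilt",np.degrees([R[0,2],R[1,2]]).round(2),"w %.1f F"%(s["width"]*1000),s["wrist_force"].round(1),"g %.1f"%s["gripper_force"])
if len(sys.argv)>4:
    x,y,z,w=map(float,sys.argv[1:5]); d=(np.array([x,y,z])-p)/10
    from scipy.spatial.transform import Rotation as Ro
    c,k=np.cos(np.radians(w)),np.sin(np.radians(w)); T=np.array([[c,k,0],[k,-c,0],[0,0,-1]])
    a=Ro.from_matrix(R.T@T).as_rotvec(degrees=True)
    print("d cm",(R.T@d).round(2),"a deg",a.round(2),"| after turning: d",(T.T@d).round(2),"dist %.1f"%np.linalg.norm(d))
E
python3 -m creep '[{"dx":4,"dy":-1.5,"az":6},{"dx":8,"dy":-3.2,"az":12},{"dx":12,"dy":-5,"az":18},{"dx":16,"dy":-6.6,"az":25.5},{"dx":16,"dy":-6.6,"az":25.5}]'
python3 -m creep '[{"dx":12,"dy":-16,"dz":2},{"dx":12,"dy":-16,"dz":2},{"dx":12,"dy":-16,"dz":2},{"dx":12,"dy":-16,"dz":2},{"dx":12,"dy":-16,"dz":2}]'
python3 go.py 436.3 154.8 150 -11.5
```

```text
t 0.35 tcp [ 150.9 -606.4  302.5] yaw 13.97 tilt [-0.    0.02] w 88.4 F [-0.2 -0.1 -0.6] g 0.0
d cm [ 46.08 -66.97  15.28] a deg [-2.000e-02  0.000e+00  2.547e+01] | after turning: d [ 12.8  -80.29  15.25] dist 82.7schema error: expected keys dx, dy, dz, ax, ay, az, gripper
schema error: expected keys dx, dy, dz, ax, ay, az, gripper
```

```bash

python3 -m creep '[{"dx":4,"dy":-1.5,"dz":0,"ax":0,"ay":0,"az":6,"gripper":1},{"dx":8,"dy":-3.2,"dz":0,"ax":0,"ay":0,"az":12,"gripper":1},{"dx":12,"dy":-5,"dz":0,"ax":0,"ay":0,"az":18,"gripper":1},{"dx":16,"dy":-6.6,"dz":0,"ax":0,"ay":0,"az":25.5,"gripper":1},{"dx":16,"dy":-6.6,"dz":0,"ax":0,"ay":0,"az":25.5,"gripper":1}]'
python3 -m creep '[{"dx":12,"dy":-16,"dz":2,"ax":0,"ay":0,"az":0,"gripper":1},{"dx":12,"dy":-16,"dz":2,"ax":0,"ay":0,"az":0,"gripper":1},{"dx":12,"dy":-16,"dz":2,"ax":0,"ay":0,"az":0,"gripper":1},{"dx":12,"dy":-16,"dz":2,"ax":0,"ay":0,"az":0,"gripper":1},{"dx":12,"dy":-16,"dz":2,"ax":0,"ay":0,"az":0,"gripper":1}]'
python3 go.py 436.3 154.8 150 -11.5
```

```text
clock: 0.77
ee_pos: [0.2993, -0.4976, 0.3028]
orientation: [[0.981, -0.192, 0.006], [-0.192, -0.981, 0.004], [0.005, -0.005, -1.0]]
wrist_force: [1.1, 0.8, -0.9]
width: 0.0881
gripper_force: 0.0
clock: 1.18
ee_pos: [0.4422, -0.3684, 0.2826]
orientation: [[0.98, -0.197, 0.001], [-0.197, -0.98, 0.001], [0.001, -0.001, -1.0]]
wrist_force: [0.3, -0.6, 0.2]
width: 0.088
gripper_force: 0.0
t 1.18 tcp [ 442.2 -368.4  282.6] yaw -11.35 tilt [0.06 0.06] w 88.0 F [ 0.3 -0.6  0.2] g 0.0
d cm [-10.89 -51.16  13.31] a deg [-0.07 -0.05  0.15] | after turning: d [-11.01 -51.15  13.26] dist 54.0
```

```bash

python3 -m creep '[{"dx":-3.7,"dy":-19,"dz":2,"ax":0,"ay":0,"az":0,"gripper":1},{"dx":-3.7,"dy":-19,"dz":2,"ax":0,"ay":0,"az":0,"gripper":1},{"dx":-3.7,"dy":-19,"dz":2,"ax":0,"ay":0,"az":0,"gripper":1},{"dx":-3.7,"dy":-19,"dz":2,"ax":0,"ay":0,"az":0,"gripper":1},{"dx":-3.7,"dy":-19,"dz":2,"ax":0,"ay":0,"az":0,"gripper":1}]' >/dev/null
python3 -m creep '[{"dx":-3.7,"dy":-19,"dz":3,"ax":0,"ay":0,"az":0,"gripper":1},{"dx":-3.7,"dy":-19,"dz":3,"ax":0,"ay":0,"az":0,"gripper":1},{"dx":-3.7,"dy":-19,"dz":3,"ax":0,"ay":0,"az":0,"gripper":1},{"dx":-3.7,"dy":-19,"dz":3,"ax":0,"ay":0,"az":0,"gripper":1},{"dx":-3.7,"dy":-19,"dz":3,"ax":0,"ay":0,"az":0,"gripper":1}]' >/dev/null
python3 -m creep '[{"dx":-3.5,"dy":-13.1,"dz":8,"ax":0,"ay":0,"az":0.15,"gripper":1},{"dx":-3.5,"dy":-13.1,"dz":8,"ax":0,"ay":0,"az":0.15,"gripper":1},{"dx":-3.5,"dy":-13.1,"dz":8,"ax":0,"ay":0,"az":0.15,"gripper":1},{"dx":-3.5,"dy":-13.1,"dz":8,"ax":0,"ay":0,"az":0.15,"gripper":1},{"dx":-3.5,"dy":-13.1,"dz":8,"ax":0,"ay":0,"az":0.15,"gripper":1}]' >/dev/null
python3 go.py 436.3 154.8 72 -11.5
cat > m2.py <<'E'
from v import *
im=grab("top",4)
box=(322,132,368,182)
L=lab(up(im,box)); desk=np.median(L[:8].reshape(-1,3),0); D=L-desk
print("mat",poly("top",np.linalg.norm(D,axis=2)>15,box,.0025,200))
for th in (6,9,12,16,20):
    try: print("  plate",th,poly("top",D[...,2]>th,box,.0095,15))
    except ValueError: pass
E
python3 m2.py
```

```text
t 2.43 tcp [433.9 158.6 150.1] yaw -11.01 tilt [-0.16  0.22] w 88.3 F [0.1 0.5 0.1] g 0.0
d cm [0.34 0.35 7.81] a deg [-0.19  0.2   0.49] | after turning: d [0.31 0.32 7.81] dist 7.8
mat cen 638.5 -259.7 rect 638.5 -259.7 dims 74.0 102.9 yaw -23.0 -23.4 area 7504
  plate 6 cen 641.1 -257.2 rect 642.8 -257.7 dims 63.0 92.4 yaw -17.7 -17.5 area 5376
  plate 9 cen 640.8 -257.3 rect 642.5 -257.9 dims 62.5 91.2 yaw -17.7 -17.4 area 5268
  plate 12 cen 640.6 -257.2 rect 642.3 -257.8 dims 61.7 90.3 yaw -18.1 -17.6 area 5157
  plate 16 cen 640.0 -256.9 rect 641.9 -257.7 dims 60.9 88.7 yaw -19.0 -16.8 area 4999
  plate 20 cen 638.8 -256.2 rect 641.7 -257.6 dims 59.9 87.2 yaw -18.8 -14.1 area 4728
```

```bash

python3 -m creep '[{"dx":0.33,"dy":0.33,"dz":2,"ax":-0.2,"ay":0.2,"az":0.3,"gripper":1},{"dx":0.33,"dy":0.33,"dz":5,"ax":-0.2,"ay":0.2,"az":0.3,"gripper":1},{"dx":0.33,"dy":0.33,"dz":7.0,"ax":-0.2,"ay":0.2,"az":0.3,"gripper":1},{"dx":0.33,"dy":0.33,"dz":7.0,"ax":-0.2,"ay":0.2,"az":0.3,"gripper":1},{"dx":0.33,"dy":0.33,"dz":7.0,"ax":-0.2,"ay":0.2,"az":0.3,"gripper":1}]' 30 >/dev/null
python3 go.py 436.3 154.8 71 -11.3
```

```text
t 3.05 tcp [439.2 145.8  83.2] yaw -12.17 tilt [-0.01 -0.35] w 87.9 F [-0.7  0.3  0.3] g 0.0
d cm [-0.48 -0.83  1.22] a deg [ 0.35 -0.06 -0.87] | after turning: d [-0.46 -0.83  1.22] dist 1.5
```

```bash

python3 -m creep '[{"dx":0,"dy":0,"dz":0,"ax":0,"ay":0,"az":0,"gripper":1},{"dx":0,"dy":0,"dz":0,"ax":0,"ay":0,"az":0,"gripper":1}]'
python3 go.py 436.3 154.8 71 -11.3
```

```text
clock: 3.22
ee_pos: [0.4396, 0.1465, 0.0842]
orientation: [[0.978, -0.21, 0.002], [-0.21, -0.978, -0.005], [0.003, 0.005, -1.0]]
wrist_force: [-0.2, -0.2, -0.3]
width: 0.0883
gripper_force: 0.0
t 3.22 tcp [439.6 146.5  84.2] yaw -12.13 tilt [ 0.12 -0.3 ] w 88.3 F [-0.2 -0.2 -0.3] g 0.0
d cm [-0.5  -0.75  1.32] a deg [ 0.27 -0.18 -0.83] | after turning: d [-0.49 -0.75  1.32] dist 1.6
```

```bash

python3 -m creep '[{"dx":-0.5,"dy":-0.75,"dz":0.5,"ax":0.2,"ay":-0.1,"az":-0.8,"gripper":1},{"dx":-0.5,"dy":-0.75,"dz":1.25,"ax":0.2,"ay":-0.1,"az":-0.8,"gripper":1},{"dx":-0.5,"dy":-0.75,"dz":1.25,"ax":0.2,"ay":-0.1,"az":-0.8,"gripper":1},{"dx":-0.5,"dy":-0.75,"dz":1.25,"ax":0.2,"ay":-0.1,"az":-0.8,"gripper":1}]' >/dev/null
for i in 1 2 3; do python3 go.py 436.3 154.8 71 -11.3; python3 -m creep '[{"dx":0,"dy":0,"dz":0,"ax":0,"ay":0,"az":0,"gripper":1}]' >/dev/null; done
```

```text
t 3.55 tcp [437.8 156.4  73. ] yaw -10.67 tilt [-0.13 -0.11] w 88.1 F [ 0.2  0.2 -0.1] g 0.0
d cm [-0.12  0.19  0.2 ] a deg [0.14 0.11 0.63] | after turning: d [-0.12  0.19  0.2 ] dist 0.3
t 3.63 tcp [437.5 156.2  73. ] yaw -10.71 tilt [-0.17 -0.14] w 88.1 F [ 0.2 -0.2 -0.4] g 0.0
d cm [-0.09  0.16  0.2 ] a deg [0.17 0.14 0.59] | after turning: d [-0.09  0.16  0.2 ] dist 0.3
t 3.72 tcp [437.5 156.4  73. ] yaw -10.72 tilt [-0.17 -0.14] w 88.2 F [0.3 1.3 0.3] g 0.0
d cm [-0.09  0.17  0.2 ] a deg [0.17 0.14 0.58] | after turning: d [-0.09  0.18  0.2 ] dist 0.3
```

```bash

python3 -m creep '[{"dx":-0.1,"dy":0.15,"dz":0.2,"ax":0.1,"ay":0.1,"az":0.5,"gripper":1},{"dx":-0.1,"dy":0.15,"dz":0.2,"ax":0.1,"ay":0.1,"az":0.5,"gripper":1}]' >/dev/null
python3 go.py 436.3 154.8 71 -11.3
python3 -m creep '[{"dx":0,"dy":0,"dz":0,"ax":0,"ay":0,"az":0,"gripper":-1},{"dx":0,"dy":0,"dz":0,"ax":0,"ay":0,"az":0,"gripper":-1},{"dx":0,"dy":0,"dz":0,"ax":0,"ay":0,"az":0,"gripper":-1},{"dx":0,"dy":0,"dz":0,"ax":0,"ay":0,"az":0,"gripper":-1},{"dx":0,"dy":0,"dz":0,"ax":0,"ay":0,"az":0,"gripper":-1}]' 30 >/dev/null
python3 go.py 436.3 154.8 71 -11.3
python3 -m creep '[{"dx":0,"dy":0,"dz":0,"ax":0,"ay":0,"az":0,"gripper":-1},{"dx":0,"dy":0,"dz":0,"ax":0,"ay":0,"az":0,"gripper":-1},{"dx":0,"dy":0,"dz":0,"ax":0,"ay":0,"az":0,"gripper":-1}]'  >/dev/null
python3 go.py 436.3 154.8 71 -11.3
```

```text
t 3.97 tcp [437.5 155.7  71.7] yaw -11.07 tilt [-0.21 -0.11] w 88.2 F [0.1 0.5 1. ] g 0.0
d cm [-0.1   0.11  0.07] a deg [0.14 0.19 0.23] | after turning: d [-0.1   0.11  0.07] dist 0.2
t 4.38 tcp [437.2 156.   71.5] yaw -11.13 tilt [-0.24 -0.11] w 59.7 F [0.6 0.1 0.7] g 30.0
d cm [-0.07  0.14  0.05] a deg [0.15 0.21 0.17] | after turning: d [-0.07  0.14  0.05] dist 0.2
t 4.63 tcp [437.3 156.   71.5] yaw -11.12 tilt [-0.23 -0.11] w 59.8 F [ 0.6 -0.4  0.8] g 30.0
d cm [-0.07  0.14  0.05] a deg [0.15 0.21 0.18] | after turning: d [-0.07  0.14  0.05] dist 0.2
```

```bash

python3 -m creep '[{"dx":0,"dy":0,"dz":-1,"ax":0,"ay":0,"az":0,"gripper":-1},{"dx":0,"dy":0,"dz":-3,"ax":0,"ay":0,"az":0,"gripper":-1},{"dx":1,"dy":0.7,"dz":-5,"ax":0,"ay":0,"az":0,"gripper":-1},{"dx":3,"dy":2,"dz":-7,"ax":0,"ay":0,"az":0,"gripper":-1},{"dx":5,"dy":3.4,"dz":-7,"ax":0,"ay":0,"az":0,"gripper":-1}]'  >/dev/null
python3 -m creep '[{"dx":3,"dy":2,"dz":0,"ax":0,"ay":0,"az":0,"gripper":-1},{"dx":6,"dy":4,"dz":0,"ax":0,"ay":0,"az":0,"gripper":-1},{"dx":9,"dy":6,"dz":0,"ax":0,"ay":0,"az":0,"gripper":-1},{"dx":12,"dy":8,"dz":0,"ax":0,"ay":0,"az":0,"gripper":-1},{"dx":14,"dy":9.5,"dz":0,"ax":0,"ay":0,"az":0,"gripper":-1}]'  >/dev/null
python3 -m creep '[{"dx":2,"dy":1.4,"dz":0,"ax":0,"ay":0,"az":-3,"gripper":-1},{"dx":4,"dy":2.8,"dz":0,"ax":0,"ay":0,"az":-6,"gripper":-1},{"dx":5.9,"dy":4,"dz":0,"ax":0,"ay":0,"az":-9,"gripper":-1},{"dx":5.9,"dy":4,"dz":0,"ax":0,"ay":0,"az":-10.6,"gripper":-1},{"dx":5.9,"dy":4,"dz":0,"ax":0,"ay":0,"az":-10.6,"gripper":-1}]'  >/dev/null
python3 -m creep '[{"dx":0,"dy":0,"dz":0,"ax":0,"ay":0,"az":0,"gripper":-1},{"dx":0,"dy":0,"dz":0,"ax":0,"ay":0,"az":0,"gripper":-1},{"dx":0,"dy":0,"dz":0,"ax":0,"ay":0,"az":0,"gripper":-1}]'  >/dev/null
python3 go.py 649.6 -58.6 72.5 -0.5
```

```text
t 6.13 tcp [648.6 -56.2 140.7] yaw -0.47 tilt [-0.31 -0.04] w 59.5 F [-0.1 -0.7 -0.6] g 30.0
d cm [0.14 0.23 6.82] a deg [0.05 0.31 0.03] | after turning: d [0.11 0.24 6.82] dist 6.8
```

```bash

python3 -m creep '[{"dx":0.1,"dy":0.2,"dz":1.5,"ax":0,"ay":0.3,"az":0,"gripper":-1},{"dx":0.1,"dy":0.2,"dz":3.5,"ax":0,"ay":0.3,"az":0,"gripper":-1},{"dx":0.1,"dy":0.2,"dz":5.3,"ax":0,"ay":0.3,"az":0,"gripper":-1},{"dx":0.1,"dy":0.2,"dz":6.2,"ax":0,"ay":0.3,"az":0,"gripper":-1},{"dx":0.1,"dy":0.2,"dz":6.2,"ax":0,"ay":0.3,"az":0,"gripper":-1}]'  >/dev/null
python3 -m creep '[{"dx":0,"dy":0,"dz":0,"ax":0,"ay":0,"az":0,"gripper":-1},{"dx":0,"dy":0,"dz":0,"ax":0,"ay":0,"az":0,"gripper":-1}]'  >/dev/null
python3 go.py 649.6 -58.6 71.5 -0.5
```

```text
t 6.72 tcp [650.6 -59.9  80.1] yaw -0.51 tilt [ 0.16 -0.14] w 59.3 F [ 0.7  0.1 -0. ] g 30.0
d cm [-0.1  -0.13  0.85] a deg [ 0.14 -0.16 -0.01] | after turning: d [-0.1  -0.13  0.86] dist 0.9
```

```bash

python3 -m creep '[{"dx":-0.1,"dy":-0.1,"dz":0.4,"ax":0.1,"ay":-0.1,"az":0,"gripper":-1},{"dx":-0.1,"dy":-0.1,"dz":0.75,"ax":0.1,"ay":-0.1,"az":0,"gripper":-1},{"dx":-0.1,"dy":-0.1,"dz":0.75,"ax":0.1,"ay":-0.1,"az":0,"gripper":-1},{"dx":-0.1,"dy":-0.1,"dz":0.75,"ax":0.1,"ay":-0.1,"az":0,"gripper":-1}]'  >/dev/null
python3 go.py 649.6 -58.6 71.5 -0.5
python3 -m creep '[{"dx":0,"dy":0,"dz":0,"ax":0,"ay":0,"az":0,"gripper":0.2},{"dx":0,"dy":0,"dz":0,"ax":0,"ay":0,"az":0,"gripper":1},{"dx":0,"dy":0,"dz":0,"ax":0,"ay":0,"az":0,"gripper":1},{"dx":0,"dy":0,"dz":0,"ax":0,"ay":0,"az":0,"gripper":1},{"dx":0,"dy":0,"dz":0,"ax":0,"ay":0,"az":0,"gripper":1}]'  >/dev/null
python3 go.py 649.6 -58.6 71.5 -0.5
```

```text
t 7.05 tcp [649.3 -58.8  71.7] yaw -0.51 tilt [-0. -0.] w 59.2 F [ 0.5  0.2 -0.9] g 30.0
d cm [ 0.03 -0.02  0.02] a deg [ 0.    0.   -0.01] | after turning: d [ 0.03 -0.02  0.02] dist 0.0
t 7.47 tcp [649.  -58.9  71.5] yaw -0.52 tilt [-0.04 -0.01] w 84.3 F [ 0.7  1.3 -0.2] g 0.0
d cm [ 0.06 -0.03 -0.  ] a deg [ 0.02  0.04 -0.02] | after turning: d [ 0.06 -0.03 -0.  ] dist 0.1
```

```bash

python3 -m creep '[{"dx":0,"dy":0,"dz":-1.5,"ax":0,"ay":0,"az":0,"gripper":1},{"dx":0,"dy":0,"dz":-4.5,"ax":0,"ay":0,"az":0,"gripper":1},{"dx":-0.1,"dy":2,"dz":-7,"ax":0,"ay":0,"az":0,"gripper":1},{"dx":-0.2,"dy":5,"dz":-7,"ax":0,"ay":0,"az":0,"gripper":1},{"dx":-0.3,"dy":8,"dz":-7,"ax":0,"ay":0,"az":0,"gripper":1}]'  >/dev/null
python3 -m creep '[{"dx":-0.1,"dy":4,"dz":0,"ax":0,"ay":0,"az":4,"gripper":1},{"dx":-0.1,"dy":8,"dz":0,"ax":0,"ay":0,"az":8,"gripper":1},{"dx":-0.2,"dy":11.5,"dz":0,"ax":0,"ay":0,"az":13,"gripper":1},{"dx":-0.2,"dy":11.9,"dz":0,"ax":0,"ay":0,"az":17.8,"gripper":1},{"dx":-0.2,"dy":11.9,"dz":0,"ax":0,"ay":0,"az":17.8,"gripper":1}]'  >/dev/null
python3 -m creep '[{"dx":0,"dy":0,"dz":2,"ax":0,"ay":0,"az":0,"gripper":1},{"dx":0,"dy":0,"dz":4,"ax":0,"ay":0,"az":0,"gripper":1},{"dx":0,"dy":0,"dz":4,"ax":0,"ay":0,"az":0,"gripper":1},{"dx":0,"dy":0,"dz":4,"ax":0,"ay":0,"az":0,"gripper":1},{"dx":0,"dy":0,"dz":4,"ax":0,"ay":0,"az":0,"gripper":1}]'  >/dev/null
python3 go.py 642.3 -257.8 71.5 -18.3
```

```text
t 8.72 tcp [ 643.1 -256.9  102.7] yaw -18.18 tilt [ 0.04 -0.01] w 88.0 F [-0.1  0.3 -0.2] g 0.0
d cm [-0.05  0.1   3.12] a deg [ 0.   -0.04  0.12] | after turning: d [-0.04  0.1   3.12] dist 3.1
```

```bash

python3 -m creep '[{"dx":-0.05,"dy":0.1,"dz":1,"ax":0,"ay":0,"az":0.1,"gripper":1},{"dx":-0.05,"dy":0.1,"dz":2.2,"ax":0,"ay":0,"az":0.1,"gripper":1},{"dx":-0.05,"dy":0.1,"dz":3,"ax":0,"ay":0,"az":0.1,"gripper":1},{"dx":-0.05,"dy":0.1,"dz":3,"ax":0,"ay":0,"az":0.1,"gripper":1},{"dx":-0.05,"dy":0.1,"dz":3,"ax":0,"ay":0,"az":0.1,"gripper":1}]'  >/dev/null
python3 go.py 642.3 -257.8 71.5 -18.3
python3 m0.py | grep cover
```

```text
t 9.13 tcp [ 640.9 -258.4   70.5] yaw -18.42 tilt [-0.12  0.04] w 88.2 F [-0.1 -0.3  0.6] g 0.0
d cm [ 0.12 -0.1  -0.1 ] a deg [ 0.    0.13 -0.12] | after turning: d [ 0.12 -0.1  -0.1 ] dist 0.2Traceback (most recent call last):
  File "m0.py", line 7, in <module>
    print(k,fit("top",im,b,c,z,o))
            ~~~^^^^^^^^^^^^^^^^^^
  File "v.py", line 27, in fit
    p=np.vstack(cs)[:,0].astype(float)
      ~~~~~~~~~^^^^
    return _nx.concatenate(arrs, 0, dtype=dtype, casting=casting)
           ~~~~~~~~~~~~~~~^^^^^^^^^^^^^^^^^^^^^^^^^^^^^^^^^^^^^^^
ValueError: need at least one array to concatenate
```

```bash

python3 -m creep '[{"dx":0.12,"dy":-0.05,"dz":-0.08,"ax":0,"ay":0.1,"az":-0.1,"gripper":1},{"dx":0.12,"dy":-0.05,"dz":-0.08,"ax":0,"ay":0.1,"az":-0.1,"gripper":1},{"dx":0.12,"dy":-0.05,"dz":-0.08,"ax":0,"ay":0.1,"az":-0.1,"gripper":1}]'  >/dev/null
python3 go.py 642.3 -257.8 71.5 -18.3
python3 -m creep '[{"dx":0,"dy":0,"dz":0,"ax":0,"ay":0,"az":0,"gripper":-1},{"dx":0,"dy":0,"dz":0,"ax":0,"ay":0,"az":0,"gripper":-1},{"dx":0,"dy":0,"dz":0,"ax":0,"ay":0,"az":0,"gripper":-1},{"dx":0,"dy":0,"dz":0,"ax":0,"ay":0,"az":0,"gripper":-1},{"dx":0,"dy":0,"dz":0,"ax":0,"ay":0,"az":0,"gripper":-1}]' 30 >/dev/null
python3 -m creep '[{"dx":0,"dy":0,"dz":0,"ax":0,"ay":0,"az":0,"gripper":-1}]'  >/dev/null
python3 go.py 642.3 -257.8 71.5 -18.3
python3 -m creep '[{"dx":0,"dy":0,"dz":-1,"ax":0,"ay":0,"az":0,"gripper":-1},{"dx":0,"dy":0,"dz":-3,"ax":0,"ay":0,"az":0,"gripper":-1},{"dx":0,"dy":0,"dz":-5,"ax":0,"ay":0,"az":0,"gripper":-1},{"dx":0,"dy":0,"dz":-7,"ax":0,"ay":0,"az":0,"gripper":-1},{"dx":0,"dy":0,"dz":-8,"ax":0,"ay":0,"az":0,"gripper":-1}]'  >/dev/null
python3 -m creep '[{"dx":0,"dy":0,"dz":0,"ax":0,"ay":0,"az":0,"gripper":-1},{"dx":0,"dy":0,"dz":0,"ax":0,"ay":0,"az":0,"gripper":-1}]'  >/dev/null
python3 go.py 439.0 156.9 150 -6.6
```

```text
t 9.63 tcp [ 643.  -258.5   72.6] yaw -18.31 tilt [ 0.09 -0.05] w 87.8 F [-0.7  0.4  0.2] g 0.0
d cm [-0.08 -0.04  0.11] a deg [ 0.01 -0.1  -0.01] | after turning: d [-0.08 -0.04  0.11] dist 0.1
t 10.13 tcp [ 642.7 -258.5   72.3] yaw -18.32 tilt [ 0.06 -0.04] w 59.5 F [-0.3  0.2 -0.5] g 30.0
d cm [-0.06 -0.06  0.08] a deg [ 0.02 -0.07 -0.02] | after turning: d [-0.06 -0.06  0.08] dist 0.1
t 10.72 tcp [ 642.7 -258.3  152.6] yaw -18.31 tilt [ 0.1  -0.03] w 59.5 F [-0.3 -0.2 -0.9] g 30.0
d cm [-32.39 -33.01   0.2 ] a deg [ 1.000e-02 -1.000e-01 -1.171e+01] | after turning: d [-25.01 -38.9    0.26] dist 46.2
```

```bash

python3 -m creep '[{"dx":-1,"dy":-1,"dz":0,"ax":0,"ay":0,"az":0,"gripper":-1},{"dx":-3,"dy":-3,"dz":0,"ax":0,"ay":0,"az":0,"gripper":-1},{"dx":-5.5,"dy":-5.5,"dz":0,"ax":0,"ay":0,"az":0,"gripper":-1},{"dx":-8,"dy":-8,"dz":0,"ax":0,"ay":0,"az":0,"gripper":-1},{"dx":-10.5,"dy":-10.5,"dz":0,"ax":0,"ay":0,"az":0,"gripper":-1}]'  >/dev/null
python3 -m creep '[{"dx":-2.5,"dy":-2.5,"dz":0,"ax":0,"ay":0,"az":0,"gripper":-1},{"dx":-5,"dy":-5,"dz":0,"ax":0,"ay":0,"az":0,"gripper":-1},{"dx":-7.5,"dy":-7.5,"dz":0,"ax":0,"ay":0,"az":0,"gripper":-1},{"dx":-10,"dy":-10,"dz":0,"ax":0,"ay":0,"az":0,"gripper":-1},{"dx":-12.5,"dy":-12.5,"dz":0,"ax":0,"ay":0,"az":0,"gripper":-1}]'  >/dev/null
python3 -m creep '[{"dx":-2.5,"dy":-2.5,"dz":0,"ax":0,"ay":0,"az":-3,"gripper":-1},{"dx":-5,"dy":-5,"dz":1,"ax":0,"ay":0,"az":-6,"gripper":-1},{"dx":-7.5,"dy":-7.7,"dz":2,"ax":0,"ay":0,"az":-9,"gripper":-1},{"dx":-9,"dy":-9.5,"dz":3,"ax":0,"ay":0,"az":-11.7,"gripper":-1},{"dx":-9.4,"dy":-10,"dz":4,"ax":0,"ay":0,"az":-11.7,"gripper":-1}]'  >/dev/null
python3 -m creep '[{"dx":0,"dy":0,"dz":1,"ax":0,"ay":0,"az":0,"gripper":-1},{"dx":0,"dy":0,"dz":1,"ax":0,"ay":0,"az":0,"gripper":-1},{"dx":0,"dy":0,"dz":1,"ax":0,"ay":0,"az":0,"gripper":-1},{"dx":0,"dy":0,"dz":1,"ax":0,"ay":0,"az":0,"gripper":-1}]'  >/dev/null
python3 go.py 439.2 156.8 72.5 -6.6
```

```text
t 12.30 tcp [438.8 155.9 101.7] yaw -6.68 tilt [ 0.03 -0.08] w 59.2 F [ 0.9 -0.8 -0.3] g 30.0
d cm [ 0.03 -0.09  2.92] a deg [ 0.08 -0.04 -0.08] | after turning: d [ 0.03 -0.09  2.92] dist 2.9
```

```bash

python3 -m creep '[{"dx":0,"dy":-0.1,"dz":0.8,"ax":0,"ay":0,"az":0,"gripper":-1},{"dx":0,"dy":-0.1,"dz":1.8,"ax":0,"ay":0,"az":0,"gripper":-1},{"dx":0,"dy":-0.1,"dz":2.3,"ax":0,"ay":0,"az":0,"gripper":-1},{"dx":0,"dy":-0.1,"dz":2.3,"ax":0,"ay":0,"az":0,"gripper":-1},{"dx":0,"dy":-0.1,"dz":2.3,"ax":0,"ay":0,"az":0,"gripper":-1}]'  >/dev/null
python3 -m creep '[{"dx":0,"dy":0,"dz":0,"ax":0,"ay":0,"az":0,"gripper":-1},{"dx":0,"dy":0,"dz":0,"ax":0,"ay":0,"az":0,"gripper":-1}]'  >/dev/null
python3 go.py 439.2 156.8 72.5 -6.6
```

```text
t 12.88 tcp [439.2 157.6  79.3] yaw -6.63 tilt [ 0.1  -0.04] w 59.9 F [-0.3  0.3 -0.8] g 30.0
d cm [0.01 0.07 0.68] a deg [ 0.03 -0.1  -0.03] | after turning: d [0.01 0.08 0.68] dist 0.7
```

```bash

python3 -m creep '[{"dx":0,"dy":0.05,"dz":0.35,"ax":0,"ay":0,"az":0,"gripper":-1},{"dx":0,"dy":0.05,"dz":0.65,"ax":0,"ay":0,"az":0,"gripper":-1},{"dx":0,"dy":0.05,"dz":0.65,"ax":0,"ay":0,"az":0,"gripper":-1},{"dx":0,"dy":0.05,"dz":0.65,"ax":0,"ay":0,"az":0,"gripper":-1}]'  >/dev/null
python3 go.py 439.2 156.8 72.5 -6.6
python3 -m creep '[{"dx":0,"dy":0,"dz":0,"ax":0,"ay":0,"az":0,"gripper":0.5},{"dx":0,"dy":0,"dz":0,"ax":0,"ay":0,"az":0,"gripper":1},{"dx":0,"dy":0,"dz":0,"ax":0,"ay":0,"az":0,"gripper":1},{"dx":0,"dy":0,"dz":0,"ax":0,"ay":0,"az":0,"gripper":1},{"dx":0,"dy":0,"dz":0,"ax":0,"ay":0,"az":0,"gripper":1}]'  >/dev/null
python3 go.py 649.2 -58.8 72.5 -0.5
```

```text
t 13.22 tcp [439.2 157.2  72.5] yaw -6.67 tilt [ 0.04 -0.05] w 59.6 F [ 0.5  0.6 -0.9] g 30.0
d cm [ 0.01  0.04 -0.  ] a deg [ 0.04 -0.04 -0.07] | after turning: d [ 0.01  0.04 -0.  ] dist 0.0
t 13.63 tcp [439.2 157.2  72.5] yaw -6.63 tilt [ 0.04 -0.05] w 87.8 F [ 0.3 -0.1 -0.3] g 0.0
d cm [23.35 19.03  0.04] a deg [ 0.04 -0.05 -6.13] | after turning: d [21.19 21.42  0.  ] dist 30.1
```

```bash

python3 -m creep '[{"dx":0,"dy":0,"dz":-2,"ax":0,"ay":0,"az":0,"gripper":1},{"dx":0,"dy":0,"dz":-5,"ax":0,"ay":0,"az":0,"gripper":1},{"dx":1.2,"dy":1,"dz":-7,"ax":0,"ay":0,"az":0,"gripper":1},{"dx":3.5,"dy":3,"dz":-7,"ax":0,"ay":0,"az":0,"gripper":1},{"dx":6,"dy":5,"dz":-7,"ax":0,"ay":0,"az":0,"gripper":1}]'  >/dev/null
python3 -m creep '[{"dx":2.5,"dy":2,"dz":0,"ax":0,"ay":0,"az":0,"gripper":1},{"dx":5,"dy":4,"dz":0,"ax":0,"ay":0,"az":0,"gripper":1},{"dx":7.5,"dy":6,"dz":0,"ax":0,"ay":0,"az":0,"gripper":1},{"dx":10,"dy":8,"dz":0,"ax":0,"ay":0,"az":0,"gripper":1},{"dx":12,"dy":9.6,"dz":0,"ax":0,"ay":0,"az":0,"gripper":1}]'  >/dev/null
python3 -m creep '[{"dx":2,"dy":1.7,"dz":0,"ax":0,"ay":0,"az":-3,"gripper":1},{"dx":4,"dy":3.4,"dz":1,"ax":0,"ay":0,"az":-6.1,"gripper":1},{"dx":5.3,"dy":4.4,"dz":2,"ax":0,"ay":0,"az":-6.1,"gripper":1},{"dx":5.3,"dy":4.4,"dz":4,"ax":0,"ay":0,"az":-6.1,"gripper":1},{"dx":5.3,"dy":4.4,"dz":4,"ax":0,"ay":0,"az":-6.1,"gripper":1}]'  >/dev/null
python3 -m creep '[{"dx":0,"dy":0,"dz":0,"ax":0,"ay":0,"az":0,"gripper":1},{"dx":0,"dy":0,"dz":0,"ax":0,"ay":0,"az":0,"gripper":1},{"dx":0,"dy":0,"dz":0,"ax":0,"ay":0,"az":0,"gripper":1}]'  >/dev/null
python3 go.py 649.2 -58.8 72 -0.5
```

```text
t 15.13 tcp [648.9 -57.7 103.8] yaw -0.47 tilt [ 0.09 -0.03] w 88.0 F [-0.6  0.4  0.6] g 0.0
d cm [0.03 0.11 3.18] a deg [ 0.03 -0.09  0.03] | after turning: d [0.03 0.11 3.18] dist 3.2
```

```bash

python3 -m creep '[{"dx":0,"dy":0.1,"dz":1,"ax":0,"ay":0,"az":0,"gripper":1},{"dx":0,"dy":0.1,"dz":2.2,"ax":0,"ay":0,"az":0,"gripper":1},{"dx":0,"dy":0.1,"dz":3,"ax":0,"ay":0,"az":0,"gripper":1},{"dx":0,"dy":0.1,"dz":3,"ax":0,"ay":0,"az":0,"gripper":1},{"dx":0,"dy":0.1,"dz":3,"ax":0,"ay":0,"az":0,"gripper":1}]'  >/dev/null
python3 -m creep '[{"dx":0,"dy":0,"dz":0,"ax":0,"ay":0,"az":0,"gripper":1},{"dx":0,"dy":0,"dz":0,"ax":0,"ay":0,"az":0,"gripper":1}]'  >/dev/null
python3 go.py 649.2 -58.8 72 -0.5
cat > m3.py <<'E'
from v import *
im=grab("top",4); np.save("top_b.npy",im)
for nm,box,s in [("cover_yellow",(268,188,304,228),1),("cover_blue",(325,188,362,228),-1)]:
    L=lab(up(im,box)); D=L-np.median(L[:8].reshape(-1,3),0)
    for th in (15,25): print(nm,poly("top",s*D[...,2]>th,box,.007,200))
E
python3 m3.py
```

```text
t 15.72 tcp [648.9 -59.6  73.1] yaw -0.52 tilt [ 0.07 -0.06] w 88.1 F [ 0.1 -0.2  0.1] g 0.0
d cm [ 0.02 -0.08  0.11] a deg [ 0.06 -0.07 -0.02] | after turning: d [ 0.02 -0.08  0.11] dist 0.1
cover_yellow cen 455.3 -53.5 rect 456.8 -54.1 dims 64.1 92.2 yaw -18.7 -18.4 area 5557
cover_yellow cen 455.4 -53.4 rect 456.9 -54.0 dims 61.6 89.5 yaw -18.7 -18.5 area 5207
cover_blue cen 457.3 -255.0 rect 459.3 -255.3 dims 62.2 89.6 yaw -16.1 -16.9 area 5232
cover_blue cen 457.3 -255.0 rect 459.0 -255.3 dims 58.6 85.7 yaw -16.0 -16.5 area 4748
```

```bash

python3 -m creep '[{"dx":0,"dy":-0.05,"dz":0.1,"ax":0,"ay":0,"az":0,"gripper":1},{"dx":0,"dy":-0.05,"dz":0.1,"ax":0,"ay":0,"az":0,"gripper":-1},{"dx":0,"dy":-0.05,"dz":0.1,"ax":0,"ay":0,"az":0,"gripper":-1},{"dx":0,"dy":-0.05,"dz":0.1,"ax":0,"ay":0,"az":0,"gripper":-1},{"dx":0,"dy":-0.05,"dz":0.1,"ax":0,"ay":0,"az":0,"gripper":-1}]' 30 >/dev/null
python3 -m creep '[{"dx":0,"dy":0,"dz":0,"ax":0,"ay":0,"az":0,"gripper":-1},{"dx":0,"dy":0,"dz":0,"ax":0,"ay":0,"az":0,"gripper":-1},{"dx":0,"dy":0,"dz":0,"ax":0,"ay":0,"az":0,"gripper":-1}]'  >/dev/null
python3 go.py 649.2 -58.8 72 -0.5
python3 -m creep '[{"dx":0,"dy":0,"dz":-1,"ax":0,"ay":0,"az":0,"gripper":-1},{"dx":0,"dy":0,"dz":-3,"ax":0,"ay":0,"az":0,"gripper":-1},{"dx":0,"dy":0.5,"dz":-5,"ax":0,"ay":0,"az":0,"gripper":-1},{"dx":-0.1,"dy":2,"dz":-6,"ax":0,"ay":0,"az":0,"gripper":-1},{"dx":-0.2,"dy":4,"dz":-6,"ax":0,"ay":0,"az":0,"gripper":-1}]'  >/dev/null
python3 -m creep '[{"dx":-0.1,"dy":2.5,"dz":0,"ax":0,"ay":0,"az":4,"gripper":-1},{"dx":-0.2,"dy":5,"dz":0,"ax":0,"ay":0,"az":8,"gripper":-1},{"dx":-0.3,"dy":7.5,"dz":0,"ax":0,"ay":0,"az":12,"gripper":-1},{"dx":-0.4,"dy":10,"dz":0,"ax":0,"ay":0,"az":16,"gripper":-1},{"dx":-0.5,"dy":12,"dz":0,"ax":0,"ay":0,"az":20,"gripper":-1}]'  >/dev/null
python3 -m creep '[{"dx":0,"dy":0,"dz":0,"ax":0,"ay":0,"az":0,"gripper":-1},{"dx":0,"dy":0,"dz":0,"ax":0,"ay":0,"az":0,"gripper":-1},{"dx":0,"dy":0,"dz":0,"ax":0,"ay":0,"az":0,"gripper":-1}]'  >/dev/null
python3 go.py 639.2 -260.4 72.5 -23.2
```

```text
t 16.58 tcp [648.7 -58.9  71.8] yaw -0.52 tilt [ 0.04 -0.05] w 59.6 F [ 0.5 -0.1  0.4] g 30.0
d cm [ 0.05 -0.01 -0.02] a deg [ 0.05 -0.04 -0.02] | after turning: d [ 0.05 -0.01 -0.02] dist 0.1
t 17.67 tcp [ 640.1 -218.1  131.8] yaw -20.45 tilt [0.03 0.03] w 59.5 F [-0.4  0.7 -0.1] g 30.0
d cm [1.39 4.   5.93] a deg [-0.04 -0.01  2.75] | after turning: d [1.58 3.92 5.93] dist 7.3
```

```bash

python3 -m creep '[{"dx":0.5,"dy":1.5,"dz":1,"ax":0,"ay":0,"az":1.5,"gripper":-1},{"dx":1,"dy":3,"dz":2,"ax":0,"ay":0,"az":2.75,"gripper":-1},{"dx":1.4,"dy":4,"dz":3,"ax":0,"ay":0,"az":2.75,"gripper":-1},{"dx":1.4,"dy":4,"dz":4.5,"ax":0,"ay":0,"az":2.75,"gripper":-1},{"dx":1.4,"dy":4,"dz":4.7,"ax":0,"ay":0,"az":2.75,"gripper":-1}]'  >/dev/null
python3 -m creep '[{"dx":0,"dy":0,"dz":0,"ax":0,"ay":0,"az":0,"gripper":-1},{"dx":0,"dy":0,"dz":0,"ax":0,"ay":0,"az":0,"gripper":-1},{"dx":0,"dy":0,"dz":0,"ax":0,"ay":0,"az":0,"gripper":-1}]'  >/dev/null
python3 go.py 639.2 -260.4 72.2 -23.2
```

```text
t 18.33 tcp [ 640.  -260.1   85.4] yaw -23.18 tilt [ 0.09 -0.02] w 59.5 F [ 0.   0.4 -0.5] g 30.0
d cm [-0.07  0.06  1.32] a deg [-0.01 -0.09  0.02] | after turning: d [-0.06  0.06  1.32] dist 1.3
```

```bash

python3 -m creep '[{"dx":-0.05,"dy":0.05,"dz":0.5,"ax":0,"ay":0,"az":0,"gripper":-1},{"dx":-0.05,"dy":0.05,"dz":1.0,"ax":0,"ay":0,"az":0,"gripper":-1},{"dx":-0.05,"dy":0.05,"dz":1.2,"ax":0,"ay":0,"az":0,"gripper":-1},{"dx":-0.05,"dy":0.05,"dz":1.25,"ax":0,"ay":0,"az":0,"gripper":-1},{"dx":-0.05,"dy":0.05,"dz":1.25,"ax":0,"ay":0,"az":0,"gripper":-1}]'  >/dev/null
python3 -m creep '[{"dx":0,"dy":0,"dz":0,"ax":0,"ay":0,"az":0,"gripper":-1},{"dx":0,"dy":0,"dz":0,"ax":0,"ay":0,"az":0,"gripper":-1}]'  >/dev/null
python3 go.py 639.2 -260.4 72.2 -23.2
```

```text
t 18.92 tcp [ 638.8 -261.6   72.6] yaw -23.27 tilt [ 0.05 -0.06] w 59.4 F [ 0.2  0.2 -0.9] g 30.0
d cm [-0.   -0.12  0.04] a deg [ 0.03 -0.07 -0.07] | after turning: d [-0.   -0.12  0.04] dist 0.1
```

```bash

python3 -m creep '[{"dx":0,"dy":0,"dz":0,"ax":0,"ay":0,"az":0,"gripper":0.5},{"dx":0,"dy":0,"dz":0,"ax":0,"ay":0,"az":0,"gripper":1},{"dx":0,"dy":0,"dz":0,"ax":0,"ay":0,"az":0,"gripper":1},{"dx":0,"dy":0,"dz":0,"ax":0,"ay":0,"az":0,"gripper":1},{"dx":0,"dy":0,"dz":0,"ax":0,"ay":0,"az":0,"gripper":1}]'  >/dev/null
python3 go.py
python3 -m creep '[{"dx":0,"dy":0,"dz":-2,"ax":0,"ay":0,"az":0,"gripper":1},{"dx":0,"dy":0,"dz":-5,"ax":0,"ay":0,"az":0,"gripper":1},{"dx":-1,"dy":0.4,"dz":-7,"ax":0,"ay":0,"az":0,"gripper":1},{"dx":-3,"dy":1.2,"dz":-7,"ax":0,"ay":0,"az":0,"gripper":1},{"dx":-5.5,"dy":2.1,"dz":-7,"ax":0,"ay":0,"az":0,"gripper":1}]'  >/dev/null
python3 -m creep '[{"dx":-3,"dy":1.2,"dz":0,"ax":0,"ay":0,"az":-3,"gripper":1},{"dx":-6,"dy":2.4,"dz":0,"ax":0,"ay":0,"az":-6.7,"gripper":1},{"dx":-9,"dy":3.5,"dz":0,"ax":0,"ay":0,"az":-6.7,"gripper":1},{"dx":-11.3,"dy":4.4,"dz":2,"ax":0,"ay":0,"az":-6.7,"gripper":1},{"dx":-11.3,"dy":4.4,"dz":4,"ax":0,"ay":0,"az":-6.7,"gripper":1}]'  >/dev/null
python3 -m creep '[{"dx":0,"dy":0,"dz":0,"ax":0,"ay":0,"az":0,"gripper":1},{"dx":0,"dy":0,"dz":0,"ax":0,"ay":0,"az":0,"gripper":1},{"dx":0,"dy":0,"dz":0,"ax":0,"ay":0,"az":0,"gripper":1}]'  >/dev/null
python3 go.py 459 -255.6 68 -16.5
cat > m4.py <<'E'
import sys
from v import *
im=grab("top",4); np.save("top_c.npy",im)
B={"Y":((206,190,243,230),1),"B":((322,132,368,182),-1)}
for k in sys.argv[1]:
    box,s=B[k]; L=lab(up(im,box)); D=L-np.median(L[:8].reshape(-1,3),0)
    print(k,"mat",poly("top",np.linalg.norm(D,axis=2)>15,box,.0025,200))
    for th in (6,9,12,15):
        try: print("  plate",th,poly("top",-s*D[...,2]>th if 0 else (D[...,2]*(-1 if s<0 else 1)<-th) ,box,.0095,15))
        except ValueError: pass
E
python3 - <<'E'
import sys; sys.path.insert(0,'.')
from v import *
im=grab("top",2); c=up(im,(195,120,390,235))
cv2.imwrite("pics/crop2.png",np.clip(c*1.3,0,255).astype(np.uint8)[:,:,::-1])
E
```

```text
t 19.33 tcp [ 638.7 -261.5   72.6] yaw -23.27 tilt [ 0.05 -0.05] w 87.7 F [-0.2 -0.   0.3] g 0.0
t 20.42 tcp [ 460.  -255.1  102.9] yaw -16.53 tilt [ 0.14 -0.1 ] w 88.1 F [-0.1 -0.3 -0.3] g 0.0
d cm [-0.09  0.07  3.49] a deg [ 0.06 -0.17 -0.03] | after turning: d [-0.08  0.07  3.49] dist 3.5
```

View pics/crop2.png

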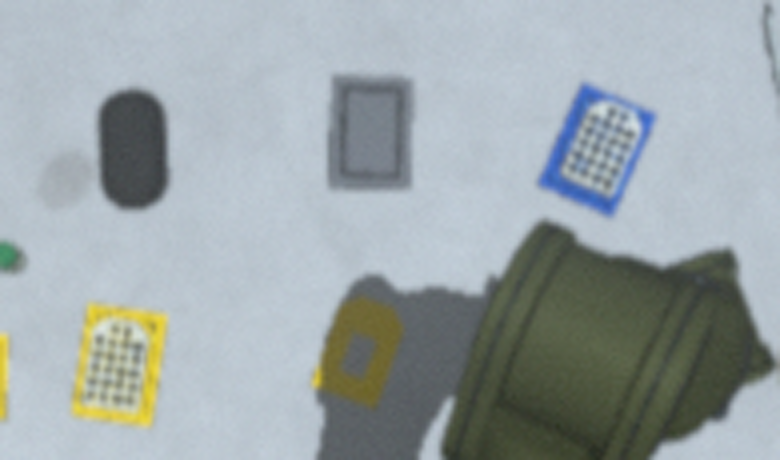

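Crop 2: plate_yellow now lies on the yellow mat at crop pixel (120,365), plate_blue on the blue mat at (598,148), and the grey mat is empty. All cut corners point away from the robot. Next I descend on the blue cover and check both plates' white bodies.

```bash

python3 -m creep '[{"dx":-0.05,"dy":0.07,"dz":1,"ax":0,"ay":0,"az":0,"gripper":1},{"dx":-0.05,"dy":0.07,"dz":2.2,"ax":0,"ay":0,"az":0,"gripper":1},{"dx":-0.05,"dy":0.07,"dz":3.3,"ax":0,"ay":0,"az":0,"gripper":1},{"dx":-0.05,"dy":0.07,"dz":3.4,"ax":0,"ay":0,"az":0,"gripper":1},{"dx":-0.05,"dy":0.07,"dz":3.4,"ax":0,"ay":0,"az":0,"gripper":1}]'  >/dev/null
python3 -m creep '[{"dx":0,"dy":0,"dz":0,"ax":0,"ay":0,"az":0,"gripper":1},{"dx":0,"dy":0,"dz":0,"ax":0,"ay":0,"az":0,"gripper":1}]'  >/dev/null
python3 go.py 459 -255.6 67.5 -16.5
cat > m4.py <<'E'
from v import *
im=grab("top",4)
for k,box,s in [("Y",(206,190,243,232),1),("B",(322,132,368,182),-1)]:
    L=lab(up(im,box)); D=L-np.median(L[:8].reshape(-1,3),0)
    m=(np.linalg.norm(D,axis=2)>15).astype(np.uint8); print(k,"mat",poly("top",m,box,.0025,200))
    hull=np.zeros_like(m); cs,_=cv2.findContours(m,0,1); cv2.fillConvexPoly(hull,cv2.convexHull(np.vstack([c for c in cs if cv2.contourArea(c)>200])),1)
    hull=cv2.erode(hull,np.ones((11,11)))
    for th in (8,12,16,20):
        w=(s*D[...,2]<th)&(hull>0); w=cv2.morphologyEx(w.astype(np.uint8),cv2.MORPH_CLOSE,np.ones((9,9)))
        try: print("  body",th,poly("top",w,box,.0195,400))
        except ValueError: pass
E
python3 m4.py
```

```text
t 21.10 tcp [ 458.3 -255.5   68.8] yaw -16.56 tilt [ 0.08 -0.09] w 88.2 F [0.4 0.1 0.1] g 0.0
d cm [ 0.07 -0.01  0.13] a deg [ 0.06 -0.1  -0.06] | after turning: d [ 0.07 -0.01  0.13] dist 0.1
Y mat cen 438.3 156.3 rect 438.2 156.3 dims 75.1 103.3 yaw -6.8 -6.7 area 7656
  body 12 cen 437.7 157.9 rect 438.1 157.4 dims 45.4 71.4 yaw -7.5 -9.1 area 3038
  body 16 cen 437.2 157.7 rect 438.3 157.3 dims 47.1 74.1 yaw -7.3 -7.6 area 3291
  body 20 cen 437.1 157.7 rect 438.4 157.3 dims 48.4 75.5 yaw -7.5 -7.3 area 3465
B mat cen 616.1 -266.1 rect 623.7 -260.6 dims 107.2 149.6 yaw 4.5 0.5 area 12750
  body 8 cen 606.2 -265.2 rect 612.5 -259.3 dims 95.3 129.9 yaw 4.5 -5.1 area 9810
  body 12 cen 606.7 -265.1 rect 612.9 -259.2 dims 95.3 130.8 yaw 4.5 -5.0 area 9910
  body 16 cen 607.3 -264.9 rect 613.3 -258.8 dims 95.9 131.7 yaw 4.5 -4.8 area 10060
  body 20 cen 607.9 -264.8 rect 614.1 -258.8 dims 95.9 133.4 yaw 4.5 -4.6 area 10177
```

```bash

python3 -m creep '[{"dx":0.07,"dy":0,"dz":0.15,"ax":0,"ay":0,"az":0,"gripper":1},{"dx":0.07,"dy":0,"dz":0.15,"ax":0,"ay":0,"az":0,"gripper":1},{"dx":0.07,"dy":0,"dz":0.15,"ax":0,"ay":0,"az":0,"gripper":-1},{"dx":0.07,"dy":0,"dz":0.15,"ax":0,"ay":0,"az":0,"gripper":-1},{"dx":0.07,"dy":0,"dz":0.15,"ax":0,"ay":0,"az":0,"gripper":-1}]' 25 >/dev/null
python3 -m creep '[{"dx":0,"dy":0,"dz":0,"ax":0,"ay":0,"az":0,"gripper":-1},{"dx":0,"dy":0,"dz":0,"ax":0,"ay":0,"az":0,"gripper":-1},{"dx":0,"dy":0,"dz":0,"ax":0,"ay":0,"az":0,"gripper":-1},{"dx":0,"dy":0,"dz":0,"ax":0,"ay":0,"az":0,"gripper":-1}]'  >/dev/null
python3 go.py 459 -255.6 67.5 -16.5
python3 -m creep '[{"dx":0,"dy":0,"dz":-1,"ax":0,"ay":0,"az":0,"gripper":-1},{"dx":0,"dy":0,"dz":-3,"ax":0,"ay":0,"az":0,"gripper":-1},{"dx":0,"dy":0,"dz":-5,"ax":0,"ay":0,"az":0,"gripper":-1},{"dx":0,"dy":0,"dz":-6.5,"ax":0,"ay":0,"az":0,"gripper":-1},{"dx":0,"dy":0,"dz":-7.5,"ax":0,"ay":0,"az":0,"gripper":-1}]'  >/dev/null
python3 -m creep '[{"dx":0,"dy":0,"dz":0,"ax":0,"ay":0,"az":0,"gripper":-1},{"dx":0,"dy":0,"dz":0,"ax":0,"ay":0,"az":0,"gripper":-1}]'  >/dev/null
python3 go.py 638.8 -261.5 140 -23.27
python3 m4.py
```

```text
t 22.05 tcp [ 458.6 -255.5   66.8] yaw -16.57 tilt [ 0.04 -0.04] w 59.7 F [ 0.9  0.3 -0.1] g 25.0
d cm [ 0.04  0.   -0.07] a deg [ 0.03 -0.05 -0.07] | after turning: d [ 0.04  0.   -0.07] dist 0.1
t 22.63 tcp [ 458.9 -255.3  142.2] yaw -16.55 tilt [ 0.09 -0.07] w 59.8 F [-0.8  0.1  0.4] g 25.0
d cm [17.42 -4.53  0.25] a deg [ 0.04 -0.1   6.72] | after turning: d [16.77 -6.54  0.22] dist 18.0
Y mat cen 438.3 156.3 rect 438.3 156.4 dims 75.2 103.4 yaw -6.8 -6.8 area 7673
  body 12 cen 437.8 158.0 rect 438.0 157.5 dims 45.3 71.3 yaw -7.5 -9.7 area 3020
  body 16 cen 437.2 157.7 rect 438.3 157.3 dims 47.1 74.1 yaw -7.3 -7.7 area 3289
  body 20 cen 437.1 157.8 rect 438.4 157.3 dims 48.4 75.5 yaw -7.5 -7.3 area 3451
B mat cen 638.5 -259.6 rect 638.6 -259.6 dims 74.3 102.8 yaw -22.7 -23.2 area 7542
  body 8 cen 637.8 -260.6 rect 639.1 -261.1 dims 49.7 78.2 yaw -23.4 -23.5 area 3644
  body 12 cen 637.9 -260.7 rect 639.2 -261.3 dims 51.3 80.2 yaw -23.0 -23.2 area 3830
  body 16 cen 637.8 -260.7 rect 638.9 -261.2 dims 52.8 81.1 yaw -23.0 -23.0 area 4015
  body 20 cen 637.6 -260.7 rect 638.5 -261.0 dims 54.5 81.9 yaw -22.8 -22.4 area 4194
```

```bash

python3 -m creep '[{"dx":1,"dy":-0.2,"dz":0,"ax":0,"ay":0,"az":1,"gripper":-1},{"dx":3,"dy":-0.8,"dz":0,"ax":0,"ay":0,"az":2,"gripper":-1},{"dx":6,"dy":-1.6,"dz":0,"ax":0,"ay":0,"az":4,"gripper":-1},{"dx":9,"dy":-2.4,"dz":0,"ax":0,"ay":0,"az":5.5,"gripper":-1},{"dx":12,"dy":-3.1,"dz":0,"ax":0,"ay":0,"az":6.7,"gripper":-1}]'  >/dev/null
python3 -m creep '[{"dx":2.5,"dy":-1,"dz":0,"ax":0,"ay":0,"az":0,"gripper":-1},{"dx":4.5,"dy":-1.7,"dz":0,"ax":0,"ay":0,"az":0,"gripper":-1},{"dx":5.3,"dy":-2,"dz":1,"ax":0,"ay":0,"az":0,"gripper":-1},{"dx":5.3,"dy":-2,"dz":2.5,"ax":0,"ay":0,"az":0,"gripper":-1},{"dx":5.3,"dy":-2,"dz":3,"ax":0,"ay":0,"az":0,"gripper":-1}]'  >/dev/null
python3 -m creep '[{"dx":0,"dy":0,"dz":0,"ax":0,"ay":0,"az":0,"gripper":-1},{"dx":0,"dy":0,"dz":0,"ax":0,"ay":0,"az":0,"gripper":-1},{"dx":0,"dy":0,"dz":0,"ax":0,"ay":0,"az":0,"gripper":-1}]'  >/dev/null
python3 go.py 638.7 -261.5 97 -23.27
```

```text
t 23.92 tcp [ 638.2 -263.1  112.2] yaw -23.35 tilt [ 0.   -0.05] w 59.5 F [0.1 0.3 0.1] g 25.0
d cm [-0.02 -0.17  1.52] a deg [ 0.05 -0.02 -0.08] | after turning: d [-0.02 -0.17  1.52] dist 1.5
```

```bash

python3 -m creep '[{"dx":0,"dy":-0.15,"dz":0.5,"ax":0,"ay":0,"az":0,"gripper":-1},{"dx":0,"dy":-0.15,"dz":1.2,"ax":0,"ay":0,"az":0,"gripper":-1},{"dx":0,"dy":-0.15,"dz":1.5,"ax":0,"ay":0,"az":0,"gripper":-1},{"dx":0,"dy":-0.15,"dz":1.5,"ax":0,"ay":0,"az":0,"gripper":-1},{"dx":0,"dy":-0.15,"dz":1.5,"ax":0,"ay":0,"az":0,"gripper":-1}]'  >/dev/null
python3 -m creep '[{"dx":0,"dy":0,"dz":0,"ax":0,"ay":0,"az":0,"gripper":-1},{"dx":0,"dy":0,"dz":0,"ax":0,"ay":0,"az":0,"gripper":-1}]'  >/dev/null
python3 go.py 638.7 -261.5 83 -23.27
```

```text
t 24.50 tcp [ 639.8 -261.4   97.2] yaw -23.27 tilt [ 0.06 -0.07] w 59.9 F [ 0.3  0.6 -0.1] g 25.0
d cm [-0.1   0.06  1.42] a deg [ 0.04 -0.08 -0.  ] | after turning: d [-0.1   0.06  1.42] dist 1.4
```

```bash

python3 -m creep '[{"dx":-0.08,"dy":0.04,"dz":0.2,"ax":0,"ay":0,"az":0,"gripper":-1},{"dx":-0.08,"dy":0.04,"dz":0.5,"ax":0,"ay":0,"az":0,"gripper":-1},{"dx":-0.08,"dy":0.04,"dz":0.8,"ax":0,"ay":0,"az":0,"gripper":-1},{"dx":-0.08,"dy":0.04,"dz":0.8,"ax":0,"ay":0,"az":0,"gripper":-1}]'  >/dev/null
python3 go.py 638.7 -261.5 83 -23.27
python3 -m creep '[{"dx":0,"dy":0,"dz":0.2,"ax":0,"ay":0,"az":0,"gripper":-1},{"dx":0,"dy":0,"dz":0.4,"ax":0,"ay":0,"az":0,"gripper":-1},{"dx":0,"dy":0,"dz":0.4,"ax":0,"ay":0,"az":0,"gripper":-1}]'  >/dev/null
python3 go.py 638.7 -261.5 83 -23.27
```

```text
t 24.83 tcp [ 638.4 -260.9   88.1] yaw -23.27 tilt [-0.03 -0.  ] w 60.0 F [-0.4 -0.3 -0.3] g 25.0
d cm [0.05 0.04 0.51] a deg [ 0.01  0.02 -0.  ] | after turning: d [0.05 0.04 0.51] dist 0.5
t 25.08 tcp [ 638.6 -261.1   84.5] yaw -23.27 tilt [ 0.   -0.02] w 59.6 F [0.1 1.1 0.2] g 25.0
d cm [0.02 0.03 0.15] a deg [ 0.02 -0.01  0.  ] | after turning: d [0.02 0.03 0.15] dist 0.2
```

```bash

python3 -m creep '[{"dx":0,"dy":0,"dz":0.13,"ax":0,"ay":0,"az":0,"gripper":-1},{"dx":0,"dy":0,"dz":0.13,"ax":0,"ay":0,"az":0,"gripper":-1},{"dx":0,"dy":0,"dz":0.13,"ax":0,"ay":0,"az":0,"gripper":-1}]'  >/dev/null
python3 go.py 638.7 -261.5 83 -23.27
python3 -m creep '[{"dx":0,"dy":0,"dz":0,"ax":0,"ay":0,"az":0,"gripper":0.5},{"dx":0,"dy":0,"dz":0,"ax":0,"ay":0,"az":0,"gripper":1},{"dx":0,"dy":0,"dz":0,"ax":0,"ay":0,"az":0,"gripper":1},{"dx":0,"dy":0,"dz":0,"ax":0,"ay":0,"az":0,"gripper":1},{"dx":0,"dy":0,"dz":0,"ax":0,"ay":0,"az":0,"gripper":1}]'  >/dev/null
python3 -m creep '[{"dx":0,"dy":0,"dz":-2,"ax":0,"ay":0,"az":0,"gripper":1},{"dx":0,"dy":0,"dz":-5,"ax":0,"ay":0,"az":0,"gripper":1},{"dx":0,"dy":0,"dz":-6,"ax":0,"ay":0,"az":0,"gripper":1},{"dx":0,"dy":0,"dz":-6,"ax":0,"ay":0,"az":0,"gripper":1},{"dx":0,"dy":0,"dz":-6,"ax":0,"ay":0,"az":0,"gripper":1}]'  >/dev/null
python3 go.py 457 -54.2 110 -18.5
```

```text
t 25.33 tcp [ 638.8 -261.3   83.6] yaw -23.27 tilt [ 0.03 -0.05] w 59.9 F [0.7 0.1 0.2] g 25.0
d cm [0.   0.03 0.06] a deg [ 0.03 -0.05  0.  ] | after turning: d [0.   0.03 0.06] dist 0.1
t 26.17 tcp [ 638.9 -261.   143.7] yaw -23.26 tilt [ 0.08 -0.04] w 88.0 F [ 0.   0.5 -0.5] g 0.0
d cm [-24.89 -11.82   3.33] a deg [ 0.01 -0.09 -4.76] | after turning: d [-23.81 -13.84   3.37] dist 27.8
```

```bash

python3 -m creep '[{"dx":-2,"dy":-1,"dz":0,"ax":0,"ay":0,"az":0,"gripper":1},{"dx":-5,"dy":-2.4,"dz":0,"ax":0,"ay":0,"az":0,"gripper":1},{"dx":-8,"dy":-3.8,"dz":0,"ax":0,"ay":0,"az":0,"gripper":1},{"dx":-11,"dy":-5.2,"dz":0,"ax":0,"ay":0,"az":0,"gripper":1},{"dx":-14,"dy":-6.6,"dz":0,"ax":0,"ay":0,"az":0,"gripper":1}]'  >/dev/null
python3 -m creep '[{"dx":-3,"dy":-1.5,"dz":0,"ax":0,"ay":0,"az":-2,"gripper":1},{"dx":-6,"dy":-3,"dz":0,"ax":0,"ay":0,"az":-4,"gripper":1},{"dx":-9,"dy":-4.4,"dz":1,"ax":0,"ay":0,"az":-4.8,"gripper":1},{"dx":-10.9,"dy":-5.2,"dz":3,"ax":0,"ay":0,"az":-4.8,"gripper":1},{"dx":-10.9,"dy":-5.2,"dz":4.4,"ax":0,"ay":0,"az":-4.8,"gripper":1}]'  >/dev/null
python3 -m creep '[{"dx":0,"dy":0,"dz":0,"ax":0,"ay":0,"az":0,"gripper":1},{"dx":0,"dy":0,"dz":0,"ax":0,"ay":0,"az":0,"gripper":1},{"dx":0,"dy":0,"dz":0,"ax":0,"ay":0,"az":0,"gripper":1}]'  >/dev/null
python3 go.py 457 -54.2 67 -18.5
python3 - <<'E'
from v import *
a=up(grab("side",2),(255,235,345,295)); im=grab("top",2)
a=cv2.resize(a,(540,360)); b=cv2.resize(up(im,(320,130,370,180)),(240,240)); o=np.zeros((360,790,3)); o[:,:540]=a; o[:240,545:785]=b
cv2.imwrite("pics/crop3.png",np.clip(o*1.2,0,255).astype(np.uint8)[:,:,::-1])
E
```

```text
t 27.25 tcp [457.  -55.3  99.2] yaw -18.53 tilt [ 0.04 -0.1 ] w 87.9 F [ 0.3  0.4 -0.1] g 0.0
d cm [-0.04 -0.11  3.22] a deg [ 0.08 -0.07 -0.03] | after turning: d [-0.04 -0.1   3.22] dist 3.2
```

View pics/crop3.png

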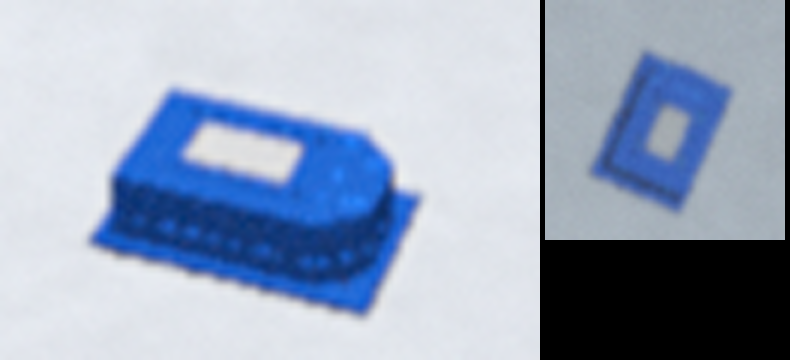

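Crop 3 shows the blue cover seated on plate_blue on the blue mat: its top is level and no white body shows between cover and skirt (left panel, around (250,240)). Next is the yellow cover.

```bash

python3 -m creep '[{"dx":0,"dy":-0.1,"dz":1,"ax":0,"ay":0,"az":0,"gripper":1},{"dx":0,"dy":-0.1,"dz":2.2,"ax":0,"ay":0,"az":0,"gripper":1},{"dx":0,"dy":-0.1,"dz":3,"ax":0,"ay":0,"az":0,"gripper":1},{"dx":0,"dy":-0.1,"dz":3.1,"ax":0,"ay":0,"az":0,"gripper":1},{"dx":0,"dy":-0.1,"dz":3.1,"ax":0,"ay":0,"az":0,"gripper":1}]'  >/dev/null
python3 -m creep '[{"dx":0,"dy":0,"dz":0,"ax":0,"ay":0,"az":0,"gripper":1},{"dx":0,"dy":0,"dz":0,"ax":0,"ay":0,"az":0,"gripper":1}]'  >/dev/null
python3 go.py 457 -54.2 67 -18.5
```

```text
t 28.03 tcp [460.9 -54.1  71.3] yaw -18.49 tilt [-0.29 -0.04] w 88.1 F [-0.5 -0.4 -0. ] g 0.0
d cm [-0.37  0.13  0.43] a deg [0.13 0.26 0.01] | after turning: d [-0.37  0.13  0.43] dist 0.6
```

```bash

python3 -m creep '[{"dx":-0.35,"dy":0.1,"dz":0.4,"ax":0,"ay":0.2,"az":0,"gripper":1},{"dx":-0.35,"dy":0.1,"dz":0.4,"ax":0,"ay":0.2,"az":0,"gripper":1},{"dx":-0.35,"dy":0.1,"dz":0.4,"ax":0,"ay":0.2,"az":0,"gripper":1},{"dx":-0.35,"dy":0.1,"dz":0.4,"ax":0,"ay":0.2,"az":0,"gripper":1}]'  >/dev/null
python3 go.py 457 -54.2 67 -18.5
```

```text
t 28.37 tcp [460.5 -54.2  69.3] yaw -18.47 tilt [-0.46 -0.03] w 87.8 F [-0.3  0.2  0.3] g 0.0
d cm [-0.33  0.11  0.23] a deg [0.18 0.43 0.03] | after turning: d [-0.34  0.11  0.23] dist 0.4
```

```bash
python3 - <<'E'
from station import monitor
s=monitor.read_state(); print(s["joint_positions"].round(1),s["wrist_force"],s["joint_efforts"].round(1))
E
```

```text
[ -0.6  54.4   2.6 124.7 -57.3   2.5 -50.3] [-0.33986384  0.22741478  0.28807879] [ -0.  -48.1   2.2  -0.3  -0.   -0.   -0. ]
```

Joint 5 is at its limit near the wrist singularity, so the tool stops 3.5 mm short in x. Gripping that far off-centre is harmless, so I grip here and carry the offset to the placing.

```bash

python3 -m creep '[{"dx":0,"dy":0,"dz":0,"ax":0,"ay":0,"az":0,"gripper":-1},{"dx":0,"dy":0,"dz":0,"ax":0,"ay":0,"az":0,"gripper":-1},{"dx":0,"dy":0,"dz":0,"ax":0,"ay":0,"az":0,"gripper":-1},{"dx":0,"dy":0,"dz":0,"ax":0,"ay":0,"az":0,"gripper":-1},{"dx":0,"dy":0,"dz":0,"ax":0,"ay":0,"az":0,"gripper":-1}]' 25 >/dev/null
python3 -m creep '[{"dx":0,"dy":0,"dz":0,"ax":0,"ay":0,"az":0,"gripper":-1}]'  >/dev/null
python3 go.py 457 -54.2 67 -18.5
python3 -m creep '[{"dx":0,"dy":0,"dz":-1,"ax":0,"ay":0,"az":0,"gripper":-1},{"dx":0,"dy":0,"dz":-3,"ax":0,"ay":0,"az":0,"gripper":-1},{"dx":0,"dy":0,"dz":-5,"ax":0,"ay":0,"az":0,"gripper":-1},{"dx":0,"dy":0,"dz":-6.5,"ax":0,"ay":0,"az":0,"gripper":-1},{"dx":0,"dy":0,"dz":-7.5,"ax":0,"ay":0,"az":0,"gripper":-1}]'  >/dev/null
python3 -m creep '[{"dx":0,"dy":0,"dz":0,"ax":0,"ay":0,"az":0,"gripper":-1},{"dx":0,"dy":0,"dz":0,"ax":0,"ay":0,"az":0,"gripper":-1}]'  >/dev/null
python3 go.py 442.7 156.9 145 -6.65
python3 -c "
from station import monitor
print(monitor.read_state()['joint_positions'].round(1))"
```

```text
t 28.87 tcp [460.5 -54.3  69.2] yaw -18.48 tilt [-0.47 -0.03] w 59.5 F [-0.6  0.1 -0.1] g 25.0
d cm [-0.33  0.1   0.22] a deg [0.18 0.43 0.02] | after turning: d [-0.34  0.1   0.22] dist 0.4
t 29.45 tcp [461.4 -54.  144.3] yaw -18.44 tilt [-0.42 -0.04] w 59.5 F [ 0.2 -1.4 -1.1] g 25.0
d cm [ -8.44 -19.41  -0.07] a deg [  0.13   0.4  -11.78] | after turning: d [ -4.29 -20.73  -0.07] dist 21.2
[-10.1  47.1  18.4 124.6 -52.9  16.7 -54. ]
```

```bash

python3 -m creep '[{"dx":-0.5,"dy":-1,"dz":0,"ax":0,"ay":0,"az":-1,"gripper":-1},{"dx":-1.5,"dy":-3,"dz":0,"ax":0,"ay":0,"az":-3,"gripper":-1},{"dx":-2.8,"dy":-6,"dz":0,"ax":0,"ay":0,"az":-6,"gripper":-1},{"dx":-4,"dy":-9,"dz":0,"ax":0,"ay":0,"az":-9,"gripper":-1},{"dx":-5,"dy":-12,"dz":0,"ax":0,"ay":0.4,"az":-11.8,"gripper":-1}]'  >/dev/null
python3 -m creep '[{"dx":-0.8,"dy":-2.5,"dz":0,"ax":0,"ay":0,"az":0,"gripper":-1},{"dx":-1.6,"dy":-5,"dz":0,"ax":0,"ay":0,"az":0,"gripper":-1},{"dx":-2,"dy":-7.5,"dz":0,"ax":0,"ay":0,"az":0,"gripper":-1},{"dx":-2,"dy":-7.8,"dz":0,"ax":0,"ay":0,"az":0,"gripper":-1},{"dx":-2,"dy":-7.8,"dz":0,"ax":0,"ay":0,"az":0,"gripper":-1}]'  >/dev/null
python3 -m creep '[{"dx":0,"dy":0,"dz":0,"ax":0,"ay":0,"az":0,"gripper":-1},{"dx":0,"dy":0,"dz":0,"ax":0,"ay":0,"az":0,"gripper":-1},{"dx":0,"dy":0,"dz":0,"ax":0,"ay":0,"az":0,"gripper":-1}]'  >/dev/null
python3 go.py 442.1 156.9 100 -6.65
python3 -c "
from station import monitor
print(monitor.read_state()['joint_positions'].round(1))"
```

```text
t 30.53 tcp [441.  153.7 144. ] yaw -6.81 tilt [-0.1  -0.17] w 59.7 F [ 0.1 -0.5 -0. ] g 25.0
d cm [ 0.08 -0.34  4.39] a deg [ 0.18  0.08 -0.16] | after turning: d [ 0.07 -0.33  4.4 ] dist 4.4
[-36.2  47.2  18.7 124.4 -53.7  16.8 -67.5]
```

```bash

python3 -m creep '[{"dx":0.1,"dy":-0.3,"dz":1,"ax":0,"ay":0,"az":-0.1,"gripper":-1},{"dx":0.1,"dy":-0.3,"dz":2.5,"ax":0,"ay":0,"az":-0.1,"gripper":-1},{"dx":0.1,"dy":-0.3,"dz":4,"ax":0,"ay":0,"az":-0.1,"gripper":-1},{"dx":0.1,"dy":-0.3,"dz":4.2,"ax":0,"ay":0,"az":-0.1,"gripper":-1},{"dx":0.1,"dy":-0.3,"dz":4.2,"ax":0,"ay":0,"az":-0.1,"gripper":-1}]'  >/dev/null
python3 -m creep '[{"dx":0,"dy":0,"dz":0,"ax":0,"ay":0,"az":0,"gripper":-1},{"dx":0,"dy":0,"dz":0,"ax":0,"ay":0,"az":0,"gripper":-1}]'  >/dev/null
python3 go.py 442.1 156.9 99 -6.65
python3 -c "
from station import monitor
print(monitor.read_state()['joint_positions'].round(1))"
```

```text
t 31.12 tcp [442.5 157.7 102.7] yaw -6.61 tilt [-0.03 -0.13] w 59.6 F [ 0.7  0.8 -0.7] g 25.0
d cm [-0.03  0.08  0.37] a deg [0.13 0.01 0.04] | after turning: d [-0.03  0.08  0.37] dist 0.4
[-31.1  51.    9.7 124.2 -54.7   9.1 -67.2]
```

```bash

python3 -m creep '[{"dx":-0.03,"dy":0.08,"dz":0.3,"ax":0,"ay":0,"az":0,"gripper":-1},{"dx":-0.03,"dy":0.08,"dz":0.5,"ax":0,"ay":0,"az":0,"gripper":-1},{"dx":-0.03,"dy":0.08,"dz":0.5,"ax":0,"ay":0,"az":0,"gripper":-1},{"dx":-0.03,"dy":0.08,"dz":0.5,"ax":0,"ay":0,"az":0,"gripper":-1}]'  >/dev/null
python3 go.py 442.1 156.9 85.2 -6.65
python3 - <<'E'
from v import *
a=cv2.resize(up(grab("side",2),(195,160,255,205)),(720,540))
cv2.imwrite("pics/crop4.png",np.clip(a*1.1,0,255).astype(np.uint8)[:,:,::-1])
E
```

```text
t 31.45 tcp [441.8 157.3  97.1] yaw -6.56 tilt [-0.08 -0.11] w 60.0 F [-0.4  0.1 -1.3] g 25.0
d cm [0.04 0.04 1.19] a deg [0.12 0.07 0.09] | after turning: d [0.04 0.04 1.19] dist 1.2
```

View pics/crop4.png

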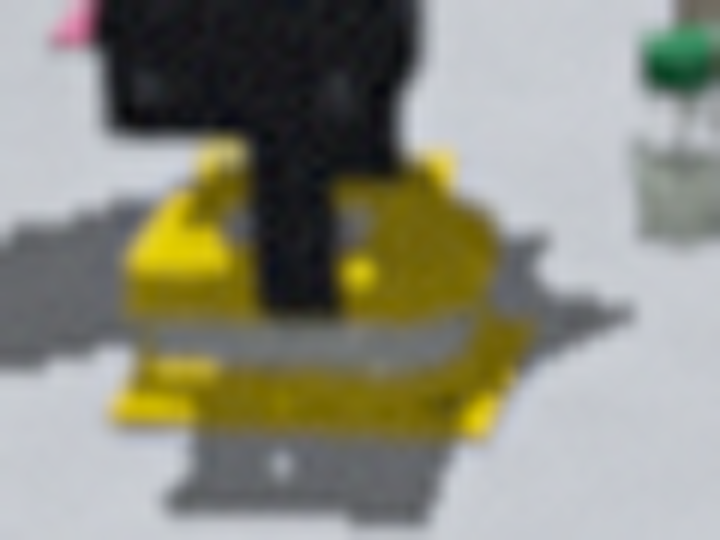

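Crop 4 shows the yellow cover held level just above the white body, which is the grey band at (300,345). The two are aligned, and the vial at (680,180) is well clear. I lower the cover.

```bash

python3 -m creep '[{"dx":0.04,"dy":0.03,"dz":0.2,"ax":0,"ay":0,"az":0.1,"gripper":-1},{"dx":0.04,"dy":0.03,"dz":0.45,"ax":0,"ay":0,"az":0.1,"gripper":-1},{"dx":0.04,"dy":0.03,"dz":0.65,"ax":0,"ay":0,"az":0.1,"gripper":-1},{"dx":0.04,"dy":0.03,"dz":0.65,"ax":0,"ay":0,"az":0.1,"gripper":-1}]'  >/dev/null
python3 go.py 442.1 156.9 85.5 -6.65
python3 -m creep '[{"dx":0,"dy":0,"dz":0.2,"ax":0,"ay":0,"az":0,"gripper":-1},{"dx":0,"dy":0,"dz":0.4,"ax":0,"ay":0,"az":0,"gripper":-1},{"dx":0,"dy":0,"dz":0.4,"ax":0,"ay":0,"az":0,"gripper":-1}]'  >/dev/null
python3 go.py 442.1 156.9 85.5 -6.65
```

```text
t 31.88 tcp [442.  156.8  90.1] yaw -6.68 tilt [-0.12 -0.12] w 59.7 F [ 0.1 -0.5 -0.8] g 25.0
d cm [ 0.01 -0.01  0.46] a deg [ 0.13  0.1  -0.03] | after turning: d [ 0.01 -0.01  0.46] dist 0.5
t 32.13 tcp [442.1 156.9  86.2] yaw -6.67 tilt [-0.1  -0.12] w 59.7 F [-0.5 -0.6 -0.1] g 25.0
d cm [ 0.   -0.    0.07] a deg [ 0.13  0.09 -0.02] | after turning: d [ 0.   -0.    0.07] dist 0.1
```

```bash

python3 -m creep '[{"dx":0,"dy":0,"dz":0.05,"ax":0,"ay":0,"az":0,"gripper":-1},{"dx":0,"dy":0,"dz":0.05,"ax":0,"ay":0,"az":0,"gripper":0.5},{"dx":0,"dy":0,"dz":0.05,"ax":0,"ay":0,"az":0,"gripper":1},{"dx":0,"dy":0,"dz":0.05,"ax":0,"ay":0,"az":0,"gripper":1},{"dx":0,"dy":0,"dz":0.05,"ax":0,"ay":0,"az":0,"gripper":1}]'  >/dev/null
python3 -m creep '[{"dx":0,"dy":0,"dz":0,"ax":0,"ay":0,"az":0,"gripper":1},{"dx":0,"dy":0,"dz":-2,"ax":0,"ay":0,"az":0,"gripper":1},{"dx":0,"dy":0,"dz":-5,"ax":0,"ay":0,"az":0,"gripper":1},{"dx":0,"dy":0,"dz":-8,"ax":0,"ay":0,"az":0,"gripper":1},{"dx":0,"dy":0,"dz":-11,"ax":0,"ay":0,"az":0,"gripper":1}]'  >/dev/null
python3 -m creep '[{"dx":3,"dy":3,"dz":0,"ax":0,"ay":0,"az":0,"gripper":1},{"dx":5,"dy":6,"dz":0,"ax":0,"ay":0,"az":0,"gripper":1},{"dx":5,"dy":9,"dz":0,"ax":0,"ay":0,"az":0,"gripper":1},{"dx":5,"dy":12,"dz":0,"ax":0,"ay":0,"az":0,"gripper":1},{"dx":5,"dy":15,"dz":0,"ax":0,"ay":0,"az":0,"gripper":1}]'  >/dev/null
python3 -m creep '[{"dx":0,"dy":3,"dz":0,"ax":0,"ay":0,"az":0,"gripper":1},{"dx":0,"dy":3,"dz":0,"ax":0,"ay":0,"az":0,"gripper":1},{"dx":0,"dy":3,"dz":0,"ax":0,"ay":0,"az":0,"gripper":1}]'  >/dev/null
python3 go.py
python3 - <<'E'
from v import *
S=grab("side",2); im=grab("top",2)
o=np.zeros((560,790,3)); o[:300,:400]=cv2.resize(up(S,(195,165,255,210)),(400,300)); o[:270,400:790]=cv2.resize(up(S,(260,240,338,294)),(390,270)); o[300:560,:780]=cv2.resize(up(im,(170,125,395,200+0)),(780,260)) if 0 else cv2.resize(up(im,(200,130,380,190)),(780,260))
o[300:560,:260]=cv2.resize(up(im,(200,185,250,235)),(260,260))
cv2.imwrite("pics/crop5.png",np.clip(o*1.1,0,255).astype(np.uint8)[:,:,::-1])
for k,box in [("Y",(206,188,243,232)),("B",(322,132,368,182))]:
    L=lab(up(im,box)); D=L-np.median(L[:8].reshape(-1,3),0)
    print(k,poly("top",np.linalg.norm(D,axis=2)>15,box,.0025,200))
E
```

```text
t 33.63 tcp [470.7 -29.3 196.6] yaw -6.93 tilt [-0.08 -0.14] w 88.2 F [0.8 1.5 0.1] g 0.0
Y cen 425.1 154.7 rect 430.1 157.4 dims 127.8 129.2 yaw -88.5 -53.2 area 14942
B cen 638.9 -259.7 rect 639.4 -259.9 dims 74.2 104.1 yaw -23.0 -23.2 area 7578
```

View pics/crop5.png

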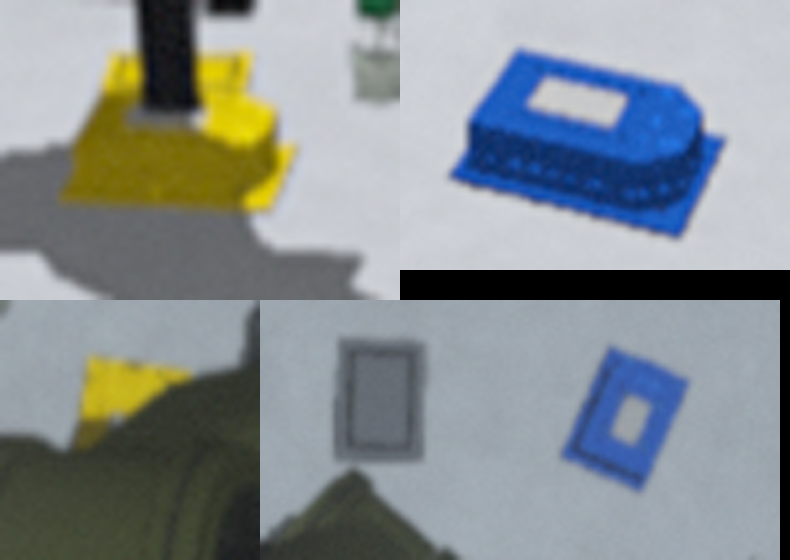

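Crop 5 shows the blue stack home. The yellow stack also looks seated, with no white band, but the arm partly hides it. I move aside and look once more.

```bash

python3 -m creep '[{"dx":1,"dy":4,"dz":0,"ax":0,"ay":0,"az":0,"gripper":1},{"dx":2,"dy":8,"dz":0,"ax":0,"ay":0,"az":0,"gripper":1},{"dx":2,"dy":12,"dz":0,"ax":0,"ay":0,"az":0,"gripper":1},{"dx":2,"dy":16,"dz":0,"ax":0,"ay":0,"az":0,"gripper":1},{"dx":2,"dy":18,"dz":0,"ax":0,"ay":0,"az":0,"gripper":1}]'  >/dev/null
python3 -m creep '[{"dx":0,"dy":3,"dz":0,"ax":0,"ay":0,"az":0,"gripper":1},{"dx":0,"dy":3,"dz":0,"ax":0,"ay":0,"az":0,"gripper":1},{"dx":0,"dy":3,"dz":0,"ax":0,"ay":0,"az":0,"gripper":1}]'  >/dev/null
python3 - <<'E'
from v import *
S=grab("side",2); T,d=cams.grab_frame("top"); D2=[d]+[cams.grab_frame("top")[1] for _ in range(3)]; im=T.astype(np.float32)
o=np.zeros((400,790,3)); o[:300,:400]=cv2.resize(up(S,(195,165,255,210)),(400,300)); o[:390,400:790]=cv2.resize(up(im,(205,190,245,230)),(390,390))
cv2.imwrite("pics/crop6.png",np.clip(o*1.1,0,255).astype(np.uint8)[:,:,::-1])
i=cams.camera_info("top"); d=np.median(D2,0)
for n,P in [("Y",(.4387,.1573,.03)),("B",(.639,-.2613,.03))]:
    u,v=project("top",P)[0].round().astype(int); w=d[v-3:v+4,u-3:u+4]
    r=np.linalg.inv(i["K"])@[u,v,1]; print(n,"top z",(i["eye"]+np.array(i["attitude"])@r*np.median(w))[2].round(4), "desk", end=" ")
    u,v=project("top",(P[0],P[1]-.09,0))[0].round().astype(int); r=np.linalg.inv(i["K"])@[u,v,1]; print((i["eye"]+np.array(i["attitude"])@r*np.median(d[v-3:v+4,u-3:u+4]))[2].round(4))
E
```

```text
Y top z 0.0303 desk 0.0006
B top z 0.0312 desk 0.0007
```

View pics/crop6.png

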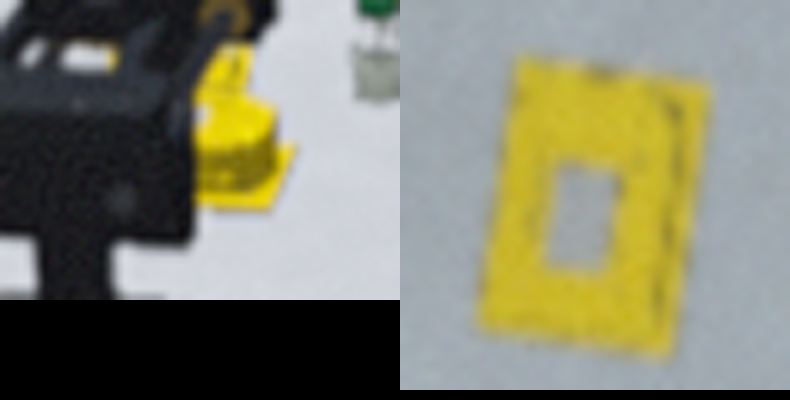

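In crop 6 the yellow stack lies square on its mat, with the label at (585,215). The depth puts both cover tops about 30 mm above the desk, which matches 5 + 11 + 14 mm fully home. I hand the job in.

```bash
python3 go.py; python3 -c "
from station import job
print(job.hand_in())"
```

```text
t 34.80 tcp [ 467.  -236.7  196.7] yaw -6.52 tilt [-0.09 -0.07] w 88.0 F [-0.7  0.3 -0.1] g 0.0
the job is handed in; nothing more can be done
None
```

I handed the job in at about 35 s: each plate is on the mat of its own colour with its cover fully home, and I left the mouse, vial and USB stick alone; the hand-in returned no verdict.

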